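Lay out the tiffin tiers for lunch

TASK

Lay out the stacked tiffin so that lunch can be dished up: working from the top, one piece at a time, first set the lid, knob up, in the middle of the steel plate, then stand each open tier upright in the middle of the round trivet of its own colour, wholly on it. Set every piece down rather than dropping it and let go of it. Leave the glass jar and the white mouthguard case where they are.

Things in the scene. Friction and masses are not known exactly. Their poses are not given: they have to be found in the camera images.
- lid: The tiffin's round steel lid, on top of the stack. Disc 76 mm in diameter, 5 to 9 mm above the origin; low dome up to 12.5 mm; black upright knob on its centre, 16 mm in diameter, 12.5 to 39 mm above the origin. Below the disc a step 59 mm wide, 5 mm deep, sits in the top tier's mouth with 2.5 mm play. Origin: centre of the step's underside, z up. 70 g.
- tier_yellow: The stack's top tier: empty open round steel pot, 50 mm tall, 86 mm in diameter, yellow silicone ring over its rim. Ring 30 to 50 mm above the origin, 11 mm thick radially: pinch it from above, one finger in the mouth (64 mm wide; inner floor 8 mm up). Foot step 71 mm wide, 5 mm deep. Origin: centre of the foot's underside, z up. 120 g. Lid origin starts 45 mm above this one.
- tier_green: The stack's middle tier: empty open round steel pot, 50 mm tall, 98 mm in diameter, green silicone ring over its rim. Ring 30 to 50 mm above the origin, 11 mm thick radially: pinch it from above, one finger in the mouth (76 mm wide; inner floor 8 mm up). Foot step 83 mm wide, 5 mm deep. Origin: centre of the foot's underside, z up. 140 g. Yellow tier's origin starts 45 mm above this one.
- tier_blue: The stack's bottom tier: empty open round steel pot, 50 mm tall, 110 mm in diameter, blue silicone ring over its rim. Ring 30 to 50 mm above the origin, 11 mm thick radially: pinch it from above, one finger in the mouth (88 mm wide; inner floor 8 mm up). Foot step 96 mm wide, 5 mm deep. Origin: centre of the foot's underside, z up. 160 g. Green tier's origin starts 45 mm above this one.
- trivet_yellow: Round flat yellow silicone trivet, fixed on the board, 130 mm in diameter and 8 mm thick, with three thin dark circular grooves. Origin: centre of its underside, on the board; the top is 8 mm above it.
- trivet_green: Round flat green silicone trivet, fixed on the board, 130 mm in diameter and 8 mm thick, with three thin dark circular grooves. Origin: centre of its underside, on the board; the top is 8 mm above it.
- trivet_blue: Round flat blue silicone trivet, fixed on the board, 130 mm in diameter and 8 mm thick, with three thin dark circular grooves. Origin: centre of its underside, on the board; the top is 8 mm above it.
- plate: Small round steel plate, fixed on the board: flat floor 126 mm across, its upper face 3 mm above the origin, low flared rim 144 mm in diameter and 14 mm high. Origin: centre of its underside, on the board.
- jar: Bystander: small clear glass jar with a metal cap, 60 mm in diameter, 75 mm tall, standing upright on the board. Origin: centre of its underside.
- mouthguard_case: Bystander: white plastic mouthguard case, a flat rounded box 66 x 86 x 28 mm with a grey press button. Origin: centre of its underside; the 86 mm side lies along its y axis.

How it is judged (in metres and radians):
On the way, in this order (a step that is already met when the one before it is completed fails the run):
1. the lid lies on the plate, let go (horizontal distance between lid and plate below 0.02 m and z of lid in the frame of plate between -0.003 and 0.007 m and angle between lid's own z axis and vertical below 0.12 rad and contact force between the fingers and lid below 0.05 N), for 0.2 s.
2. the yellow tier stands on the yellow trivet, let go (horizontal distance between tier_yellow and trivet_yellow below 0.015 m and z of tier_yellow in the frame of trivet_yellow between 0.002 and 0.012 m and angle between tier_yellow's own z axis and vertical below 0.08 rad and contact force between the fingers and tier_yellow below 0.05 N), for 0.2 s.
3. the green tier stands on the green trivet, let go (horizontal distance between tier_green and trivet_green below 0.015 m and z of tier_green in the frame of trivet_green between 0.002 and 0.012 m and angle between tier_green's own z axis and vertical below 0.08 rad and contact force between the fingers and tier_green below 0.05 N), for 0.2 s.
4. the blue tier stands on the blue trivet, let go (horizontal distance between tier_blue and trivet_blue below 0.015 m and z of tier_blue in the frame of trivet_blue between 0.002 and 0.012 m and angle between tier_blue's own z axis and vertical below 0.08 rad and contact force between the fingers and tier_blue below 0.05 N), for 0.2 s.
At the end, for the whole second after the job is handed in: Lid knob up, flat (0.12 rad) on the plate floor, centre within 20 mm of the plate's; yellow, green and blue tiers each upright (0.08 rad), resting on the trivet of their own colour, axis within 15 mm of its centre; all released and at rest (all of step 1 and all of step 2 and all of step 3 and all of step 4 and linear speed of each of lid, tier_yellow, tier_green, tier_blue below 0.02 m/s and angular speed of each of lid, tier_yellow, tier_green, tier_blue below 0.2 rad/s); the robot touches nothing.
It fails at once if a tiffin piece falls or flies: it moves faster than 0.6 m/s while the fingers do not hold it ((contact force between the fingers and lid below 0.05 N and linear speed of lid above 0.6 m/s) or (contact force between the fingers and tier_yellow below 0.05 N and linear speed of tier_yellow above 0.6 m/s) or (contact force between the fingers and tier_green below 0.05 N and linear speed of tier_green above 0.6 m/s) or (contact force between the fingers and tier_blue below 0.05 N and linear speed of tier_blue above 0.6 m/s)).
It fails at once if the glass jar or the mouthguard case is shifted by more than 20 mm or tipped over (distance of any of jar, mouthguard_case from where it was at the start of the episode above 0.02 m or angle between any of jar, mouthguard_case's own z axis and vertical above 0.5 rad).
It also fails if it takes over 123 s, if anything falls off the work surface, if the arm or the gripper's body presses on something with over 40 N, if the wrist force passes 120 N, or if a joint passes its speed limit or range.

ROBOT

A 6-joint arm with a two-finger parallel gripper is mounted at the origin on the work surface. World frame = base frame: x ahead of the robot, y to its left, z up, the work surface at z = 0. Lengths are in m, angles in degrees, forces in N, time in s.
With the tool pointing down it reaches from about 0.25 to 0.725 m from the base axis. Payload 9.7 kg.
Tool frame: the origin (TCP) lies on the centre line of the jaws, within the pads' length; the fingertips stand 22 mm ahead of it and the grasp point (between the pads) lies 3 mm ahead of it; z points along the fingers, y is the direction in which the jaws open and shut (so a half turn about z gives the same grasp; the last joint's range is limited). The gripper opens to 85 mm and grips with 20 to 120 N. Pads are 22 mm wide; open, the fingers measure 114 mm over their backs; the gripper's body (76 mm by 85 mm) begins 54 mm behind the grasp point. The pads swing forward as they close: fully open they stand 13 mm farther back than shut.
Start: joints at [-65.604, 4.979, 10.078, 95.1, 0, 90], TCP at [0.227, -0.501, 0.233] pointing down, gripper open.
Joint ranges: [-179.16, 179.16], [-48.56, 103.87], [-65.8, 70.77], [-126.05, 130.52], [-82.76, 87.17], [-180, 180]. Speed limits (degrees/s): [127.2, 127.2, 147.25, 180, 180, 180].

INTERFACE

Orientations are given as [roll, pitch, yaw] about the fixed x, y, z axes, in that order (R = Rz(yaw) Ry(pitch) Rx(roll)).
In Python, from workcell import get_obs, camera, camera_params, job_done gives the robot as it stands.
- The arm moves only by the tool servo_tool, never from a script. Its argument "steps" is a list of rows, each an object of numbers: "x", "y", "z": the shift along the world's x, y, z in mm; "yaw": the turn about the world's z in degrees. A call has 1 to 12 rows; each row is the pose to reach, as a shift and turn from the pose measured when the call began; what a row does not reach only later rows make up. A row lasts 1/8 s, in which the tool goes at most 62.5 mm and 10.7 degrees, less where a joint would pass 70% of its speed; a pose out of reach is approached as far as the arm can. A call with a gripper value outside its range is refused whole. "grip" is the finger opening in mm, from 0 to 85.4, set as the call begins (left out, the last holds). The fingers move at their own pace and stop on an object; "grip_force" is the grip in N (left out, the last holds). Time passes only in rows, so rows that repeat a pose let the fingers close. It gives the time, the measured TCP pose, the force and the opening at its end, in the units of the state.
- get_obs(): the state, without advancing time (a new reading comes with each control period).
- camera(name): name is "scene" or "side" or "wrist"; returns (picture, depth): 480x640x3 uint8, red, green, blue; 480x640 float32, m along the optical axis (not along the pixel's ray), 0 where there is no reading.
- camera_params(name): a dict with "intrinsics" (3x3 intrinsics, pixels), "rvec" (rotation vector, rad) and "tvec" (3), from world to camera coordinates, as OpenCV has them; the wrist camera has in their place "hand_eye" (4x4, takes a point from camera to tool coordinates, whose origin is the TCP and whose axes are the flange's). Camera axes: x right, y down, z forward; pixel columns grow to the right and rows downward; lengths in m; the calibration is good to about 2 mm. The wrist camera is an equidistant fisheye: a pixel r from the principal point sees the ray r / f radians off the axis. A picture is of the moment at which its call begins: read the wrist's pose just before it. camera_params takes no time and is no camera call.
- job_done(): hands the job in, once; it reports no verdict.
The state is a dict: "time": time; "q": joint angles; "qd": joint speeds; "joint_efforts": joint torques, N m; "ee_pos": TCP position; "tcp_rot": TCP orientation; "wrist_force": force on the tool from outside, world axes, zero at the start; "torque": the same for the moment, N m; "opening": finger opening in m.
Only numpy, scipy, OpenCV 4.12 (cv2) and the standard library are available. Lean on these libraries where they do the work, as an engineer would, in place of code of your own. Each camera call takes 0.05 s, during which the arm holds its last target.

## Working session

There is one attempt and no reset: what is moved stays moved. The work goes in short steps, Python scripts to look and compute and a tool call to move; the robot and the scene stay as the last step left them, time stands still between calls to the robot, and variables do not carry over. Pictures are saved under pics/ and viewed, and the job is handed in when it is done.

Besides the shell and the picture viewer there is one more tool, called after ">>>" in YAML: its name, and indented under it one key for each argument. servo_tool: Moves the arm, as the interface text tells. Its arguments: {"type":"object","properties":{"steps":{"type":"array"},"grip":{"type":"number"},"grip_force":{"type":"number"}},"required":["steps"]}

```bash
mkdir -p pics
python3 - <<'E'
from workcell import *
import cv2
o=get_obs();print({k:o[k] for k in("time","ee_pos","tcp_rot","opening","wrist_force")})
for n in("scene","side"):
    p,d=camera(n);cv2.imwrite(f"pics/{n}0.png",p[:,:,::-1]);print(n,camera_params(n))
print(camera_params("wrist"))
E
```

```text
{'time': 0.0, 'ee_pos': array([ 0.22707882, -0.50067296,  0.23236408]), 'tcp_rot': array([-1.79920875e+02,  7.51708134e-04,  2.43964148e+01]), 'opening': 0.08497556247105027, 'wrist_force': array([-0.31267207,  0.86726974, -0.83375434])}
scene {'intrinsics': array([[472.77225321,   0.        , 319.55119803],
       [  0.        , 472.77225321, 247.39378224],
       [  0.        ,   0.        ,   1.        ]]), 'rvec': array([ 1.03890657,  2.59124132, -0.8117655 ]), 'tvec': array([ 0.37137167, -0.21266355,  1.44739538])}
side {'intrinsics': array([[476.50750562,   0.        , 326.61470057],
       [  0.        , 476.50750562, 246.67878529],
       [  0.        ,   0.        ,   1.        ]]), 'rvec': array([ 0.2028819 , -2.75218927,  1.36189443]), 'tvec': array([0.49536479, 0.15112096, 0.95513846])}
{'intrinsics': array([[371.64829954,   0.        , 314.29824211],
       [  0.        , 371.64829954, 243.56523956],
       [  0.        ,   0.        ,   1.        ]]), 'hand_eye': array([[ 1.09868728e-03, -9.58002446e-01, -2.86757923e-01,
         7.30503983e-02],
       [ 9.99999376e-01,  1.11056178e-03,  1.21237061e-04,
        -4.71620843e-04],
       [ 2.02316989e-04, -2.86757877e-01,  9.58003068e-01,
        -1.41266631e-01],
       [ 0.00000000e+00,  0.00000000e+00,  0.00000000e+00,
         1.00000000e+00]])}
```

View pics/scene0.png

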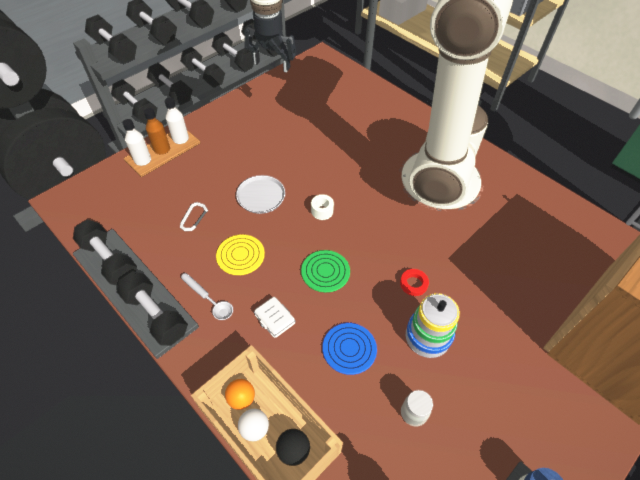

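View pics/side0.png

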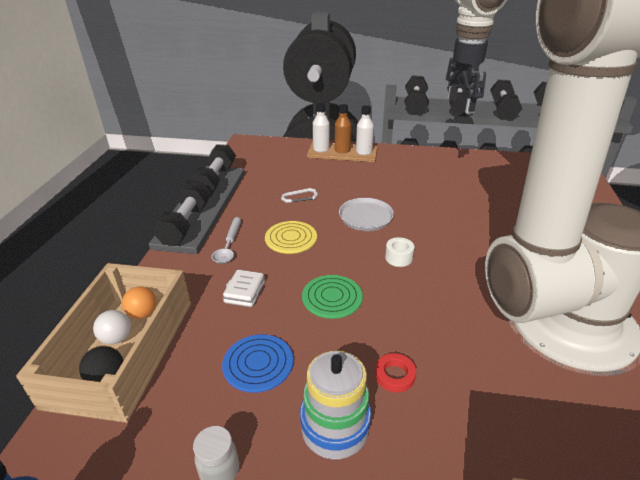

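The scene view shows the plate at (261,195), the yellow trivet at (240,254), green at (326,271) and blue at (350,348). The stack is at (437,325), with a red ring next to it at (415,283). The jar is at (417,408) and the white case at (274,316). The side view shows the same layout.

```bash
cat > h.py <<'E'
import numpy as np,cv2
from workcell import *
def cast(n,uv,z):
    P=camera_params(n);R,_=cv2.Rodrigues(P["rvec"]);t=P["tvec"]
    uv=np.atleast_2d(np.float64(uv));K=P["intrinsics"]
    r=np.c_[(uv-[K[0,2],K[1,2]])/[K[0,0],K[1,1]],np.ones(len(uv))]@R
    c=-R.T@t;s=(z-c[2])/r[:,2];return c+s[:,None]*r
def proj(n,X):
    P=camera_params(n);return cv2.projectPoints(np.float64(X).reshape(-1,1,3),P["rvec"],P["tvec"],P["intrinsics"],None)[0].reshape(-1,2)
def pts3(n,d):
    P=camera_params(n);R,_=cv2.Rodrigues(P["rvec"]);K=P["intrinsics"]
    v,u=np.mgrid[:480,:640];X=np.stack([(u-K[0,2])/K[0,0]*d,(v-K[1,2])/K[1,1]*d,d],-1)
    return (X-P["tvec"])@R
def fitc(xy):
    A=np.c_[2*xy,np.ones(len(xy))];s=np.linalg.lstsq(A,(xy**2).sum(1),rcond=None)[0]
    return s[:2],np.sqrt(s[2]+s[:2]@s[:2])
HUE={"yellow":(22,35),"green":(50,80),"blue":(100,120)}
def mask(p,c,smin=130):
    h=cv2.cvtColor(p,cv2.COLOR_RGB2HSV);a,b=HUE[c]
    return cv2.inRange(h,(a,smin,60),(b,255,255))
E
python3 - <<'E'
from h import *
for n in("scene","side"):
    p,d=camera(n);X=pts3(n,d)
    for c in HUE:
        cs=cv2.findContours(mask(p,c),cv2.RETR_EXTERNAL,cv2.CHAIN_APPROX_NONE)[0]
        for k in sorted(cs,key=cv2.contourArea,reverse=True)[:3]:
            if cv2.contourArea(k)<150: continue
            q=cast(n,k[:,0]+0.0,0.008)[:,:2];m,r=fitc(q)
            print(n,c,cv2.contourArea(k),k[:,0].mean(0),m.round(4),r.round(4))
    # plate: depth heights around
    u0,v0=((261,195) if n=="scene" else (366,214))
    h=cv2.cvtColor(p,cv2.COLOR_RGB2HSV);g=cv2.inRange(h,(0,0,90),(180,60,255))
    N,L,S,C=cv2.connectedComponentsWithStats(g);
    for i in range(1,N):
        if S[i,4]>250 : print("grey",S[i],C[i].round(1),np.nanmedian(X[L==i],0).round(3))
    i=L[v0,u0];k=max(cv2.findContours((L==i).astype(np.uint8),cv2.RETR_EXTERNAL,cv2.CHAIN_APPROX_NONE)[0],key=len)
    print(n,"plate",fitc(cast(n,k[:,0],0.014)[:,:2]))
    # stack points
    b=(X[...,2]>.05)&(X[...,2]<.19)&(d>0)
    N,L,S,C=cv2.connectedComponentsWithStats(b.astype(np.uint8))
    for i in range(1,N):
        if S[i,4]>150:
            Y=X[L==i];print("high",S[i],Y.min(0).round(3),Y.max(0).round(3))
            T=Y[(Y[:,2]>.165)];
            if len(T)>3:print("  knob",len(T),T.mean(0))
E
```

```text
scene yellow 1482.5 [239.792 254.376] [ 0.6234 -0.1962] 0.0641
scene green 1514.0 [325.078125  270.9453125] [ 0.4937 -0.0012] 0.0627
scene blue 2111.5 [349.23129252 348.21768707] [0.6028 0.1922] 0.0633
scene blue 271.0 [425.88028169 339.06338028] [0.4299 0.2972] 0.0519
grey [    0     0   164   166 10181] [84.9 55.6] [ 0.376 -2.053 -0.247]
grey [ 139    0  114   57 2177] [202.5  22.1] [-0.208 -1.526 -0.153]
grey [255   0  71  44 688] [290.9  11.2] [-1.171 -2.038 -0.697]
grey [366   0  12  70 259] [371.7  33.1] [-0.74  -0.933 -0.232]
grey [ 379    0  150   61 2555] [455.3  19.5] [-1.398 -0.551 -0.208]
grey [496   0  64 109 949] [534.2  36.8] [-1.92  -0.564 -0.548]
grey [ 538    0  102  114 8463] [598.1  50. ] [-1.925 -0.215 -0.511]
grey [ 192   37   89   51 1173] [225.9  61.7] [-0.266 -1.502 -0.463]
grey [160  52  41  27 440] [177.4  65.8] [-0.184 -2.044 -0.676]
grey [ 402   54   87  155 6911] [451.8 130.9] [0.167 0.068 0.315]
grey [  0  62  20  24 324] [ 8.1 74.6] [ 0.752 -1.293  0.059]
grey [ 123   68   68   76 1561] [157.7 104.6] [ 0.223 -1.49  -0.454]
grey [ 53 157  20  20 263] [ 
[... 4095 characters left out ...]
152  144   84   95 2392] [ 0.846 -0.507  0.05 ] [ 0.923 -0.088  0.093]
high [ 485  244  155   90 6538] [-0.07   0.011  0.05 ] [0.204 0.147 0.19 ]
  knob 2133 [0.10371383 0.10068243 0.17799705]
high [  16  263  170  140 8562] [0.778 0.058 0.05 ] [0.943 0.342 0.092]
high [122 286  32  23 540] [0.83  0.085 0.05 ] [0.887 0.142 0.073]
high [ 93 310  35  25 633] [0.85  0.156 0.05 ] [0.907 0.211 0.073]
high [ 303  351   66   88 4729] [0.394 0.259 0.05 ] [0.495 0.352 0.175]
  knob 110 [0.44301558 0.30326483 0.17135868]
high [ 193  426   41   44 1331] [0.579 0.369 0.05 ] [0.633 0.422 0.077]
high [  0 464  39  16 162] [0.777 0.497 0.122] [0.801 0.531 0.19 ]
  knob 77 [0.78092775 0.52299875 0.18139211]
```

>>> servo_tool:
  steps:
    - {"x": 50,"y": 40,"z": 15}
    - {"x": 100,"y": 80,"z": 30}
    - {"x": 160,"y": 130,"z": 50}
    - {"x": 219,"y": 182,"z": 50}
    - {"x": 219,"y": 182,"z": 50}
    - {"x": 219,"y": 182,"z": 50}
  grip: 40

```text
schema error: expected keys x, y, z, yaw
```

```bash
cat >> h.py <<'E'
from scipy.spatial.transform import Rotation as Ro
def wray(uv,o):
    P=camera_params("wrist");K=P["intrinsics"];H=P["hand_eye"]
    q=(np.atleast_2d(np.float64(uv))-[K[0,2],K[1,2]])/K[0,0];r=np.linalg.norm(q,axis=1)
    s=np.where(r>1e-9,np.sin(r)/np.maximum(r,1e-9),1);D=np.c_[q*s[:,None],np.cos(r)]
    R=Ro.from_euler("xyz",o["tcp_rot"],degrees=True).as_matrix()
    return o["ee_pos"]+R@H[:3,3], D@H[:3,:3].T@R.T
def wcast(uv,z,o):
    c,D=wray(uv,o);return c+((z-c[2])/D[:,2])[:,None]*D
E
python3 - <<'E'
from h import *
o=get_obs();p,d=camera("wrist");cv2.imwrite("pics/w1.png",p[:,:,::-1]);print(o["time"],o["ee_pos"],o["tcp_rot"],o["opening"])
for c in HUE:
    for k in sorted(cv2.findContours(mask(p,c),cv2.RETR_EXTERNAL,cv2.CHAIN_APPROX_NONE)[0],key=cv2.contourArea)[-2:]:
        if cv2.contourArea(k)>300: print(c,k[:,0].mean(0),fitc(wcast(k[:,0],.008,o)[:,:2]))
h=cv2.cvtColor(p,cv2.COLOR_RGB2HSV);g=cv2.inRange(h,(0,0,90),(180,60,255))
for k in cv2.findContours(g,cv2.RETR_EXTERNAL,cv2.CHAIN_APPROX_NONE)[0]:
    if cv2.contourArea(k)>1500: print(k[:,0].mean(0),fitc(wcast(k[:,0],.014,o)[:,:2]))
E
```

```text
0.2 [ 0.22711383 -0.5007723   0.23262119] [-1.79950652e+02  3.01319671e-04  2.43933988e+01] 0.08544787991192208
[496.65060241 450.8875502 ] (array([ 0.0111428 , -0.94535684]), np.float64(0.07335969242394079))
[545.49530516 427.12910798] (array([ 0.03192145, -1.00914681]), np.float64(0.14551020962788025))
[452.79930796 348.06228374] (array([ 0.15274652, -0.71442991]), np.float64(0.04729432386160191))
[595.77820268 251.09687699] (array([ 0.40498812, -1.1094402 ]), np.float64(0.33286789796715294))
```

View pics/w1.png

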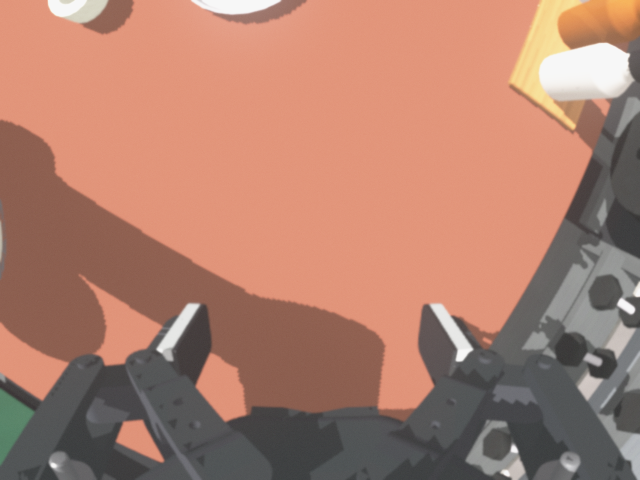

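The move was refused because every row needs all four keys. The wrist view still shows the open fingers at the bottom, the plate's edge at the top near (240,5), and only table under the tool.

>>> servo_tool:
  steps:
    - {"x": 50,"y": 40,"z": 15,"yaw": 0}
    - {"x": 90,"y": 80,"z": 30,"yaw": 0}
    - {"x": 130,"y": 120,"z": 50,"yaw": 0}
    - {"x": 170,"y": 160,"z": 60,"yaw": 0}
    - {"x": 170,"y": 160,"z": 60,"yaw": 0}
    - {"x": 170,"y": 160,"z": 60,"yaw": 0}
  grip: 40
  grip_force: 40

```text
time: 1.0
ee_pos: [0.3971, -0.3408, 0.2925]
tcp_rot: [-180.0, 0.0, 24.4]
wrist_force: [-0.4, -0.0, 0.1]
opening: 0.0399
```

```bash
cat > w.py <<'E'
import sys
from h import *
o=get_obs();p,d=camera("wrist");cv2.imwrite(f"pics/{sys.argv[1]}.png",p[:,:,::-1]);print(o["time"],o["ee_pos"].round(4),o["tcp_rot"].round(2),round(o["opening"],4),o["wrist_force"].round(1))
np.save("last.npy",np.dstack([p]))
for c in HUE:
    for k in sorted(cv2.findContours(mask(p,c),cv2.RETR_EXTERNAL,cv2.CHAIN_APPROX_NONE)[0],key=cv2.contourArea)[-2:]:
        if cv2.contourArea(k)>500: print(c,k[:,0].mean(0).round(),cv2.boundingRect(k),*[x.round(4) for x in fitc(wcast(k[:,0],.008,o)[:,:2])])
h=cv2.cvtColor(p,cv2.COLOR_RGB2HSV);g=cv2.inRange(h,(0,0,90),(180,60,255))
for k in cv2.findContours(g,cv2.RETR_EXTERNAL,cv2.CHAIN_APPROX_NONE)[0]:
    if cv2.contourArea(k)>1500: print("grey",k[:,0].mean(0).round(),cv2.boundingRect(k),*[x.round(4) for x in fitc(wcast(k[:,0],.014,o)[:,:2])])
E
python3 w.py w2
```

```text
1.0 [ 0.3971 -0.3408  0.2925] [-1.7995e+02  3.0000e-02  2.4450e+01] 0.0399 [-0.4 -0.   0.1]
yellow [274.  11.] (230, 0, 105, 33) [ 0.5901 -0.21  ] 0.0404
grey [ 32. 364.] (0, 269, 96, 196) [-0.1669  0.0285] 0.2232
grey [601. 345.] (546, 235, 94, 209) [ 0.3765 -0.9616] 0.1819
grey [618. 169.] (589, 147, 51, 48) [ 0.6319 -0.7164] 0.0501
grey [157. 173.] (127, 146, 61, 57) [ 0.3492 -0.1528] 0.0375
grey [317. 156.] (254, 93, 128, 127) [ 0.4432 -0.3228] 0.072
grey [438.  41.] (417, 0, 45, 82) [ 0.6313 -0.3911] 0.0401
```

View pics/w2.png

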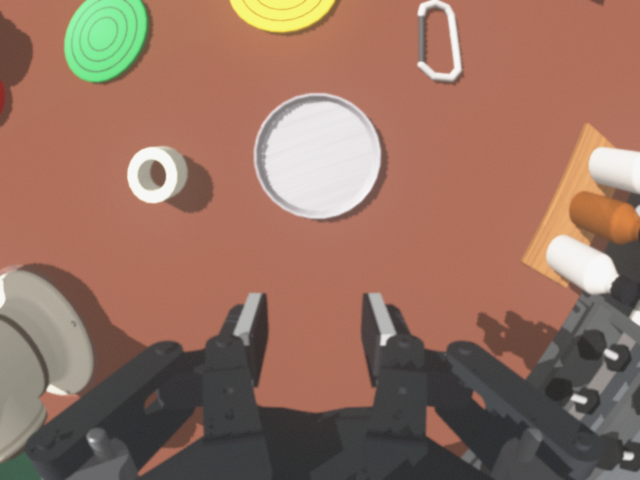

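The plate shows cleanly at (317,156) with a radius of 72 mm, as it should. Its position agrees with the fixed cameras to a few mm. Next I look at the stack.

>>> servo_tool:
  steps:
    - {"x": 0,"y": 60,"z": 10,"yaw": 0}
    - {"x": 0,"y": 120,"z": 20,"yaw": 0}
    - {"x": 0,"y": 180,"z": 30,"yaw": 0}
    - {"x": 0,"y": 240,"z": 30,"yaw": 0}
    - {"x": 0,"y": 300,"z": 30,"yaw": 0}
    - {"x": 0,"y": 360,"z": 30,"yaw": 0}
    - {"x": 0,"y": 420,"z": 30,"yaw": 0}
    - {"x": 0,"y": 480,"z": 30,"yaw": 0}
    - {"x": 0,"y": 540,"z": 30,"yaw": 0}
    - {"x": 0,"y": 600,"z": 30,"yaw": 0}
    - {"x": 0,"y": 610,"z": 30,"yaw": 0}
    - {"x": 0,"y": 610,"z": 30,"yaw": 0}

```text
time: 2.55
ee_pos: [0.4174, 0.2288, 0.322]
tcp_rot: [-178.1, 0.1, 27.7]
wrist_force: [-0.4, -0.8, -0.6]
opening: 0.0401
```

```bash
python3 w.py w3
```

```text
2.55 [0.4174 0.2288 0.322 ] [-1.7807e+02  1.5000e-01  2.7650e+01] 0.0401 [-0.4 -0.8 -0.6]
yellow [616. 218.] (590, 179, 50, 80) [ 0.6164 -0.1931] 0.0631
green [496. 230.] (456, 186, 80, 89) [ 0.4889 -0.0016] 0.0619
blue [418.  83.] (368, 33, 100, 100) [0.5983 0.1916] 0.063
grey [602. 337.] (572, 302, 61, 72) [ 0.4439 -0.32  ] 0.0742
grey [280. 142.] (217, 101, 109, 98) [0.4336 0.3103] 0.0594
grey [556. 109.] (522, 73, 66, 75) [0.6776 0.0097] 0.0481
```

View pics/w3.png

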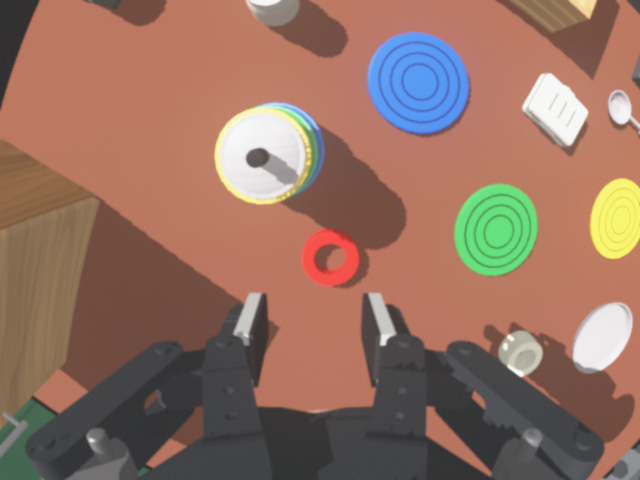

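The wrist view shows the stack with its knob at (258,157), the red ring at (330,257), and all three trivets. The arm had not settled yet, so I let it settle and measure the knob.

>>> servo_tool:
  steps:
    - {"x": -10,"y": 40,"z": 0,"yaw": -2}
    - {"x": -10,"y": 40,"z": 0,"yaw": -3.3}
    - {"x": -10,"y": 40,"z": 0,"yaw": -3.3}
    - {"x": -10,"y": 40,"z": 0,"yaw": -3.3}

```text
time: 3.1
ee_pos: [0.4237, 0.2359, 0.3225]
tcp_rot: [-176.5, 0.1, 27.1]
wrist_force: [-0.3, 0.6, 0.3]
opening: 0.0399
```

```bash
python3 w.py w4
cat > knob.py <<'E'
from h import *
o=get_obs();p=np.load("last.npy")
# yellow ring outer contour on plane .14 ; lid grey disc contour at .144
h=cv2.cvtColor(p,cv2.COLOR_RGB2HSV)
y=mask(p,"yellow",90)
for k in cv2.findContours(y,cv2.RETR_EXTERNAL,cv2.CHAIN_APPROX_NONE)[0]:
    if cv2.contourArea(k)>1500: print("ring",k[:,0].mean(0),fitc(wcast(k[:,0],.138,o)[:,:2]))
g=cv2.inRange(h,(0,0,90),(180,70,255))
for k in cv2.findContours(g,cv2.RETR_EXTERNAL,cv2.CHAIN_APPROX_NONE)[0]:
    if cv2.contourArea(k)>1500: print("lid?",k[:,0].mean(0),fitc(wcast(k[:,0],.144,o)[:,:2]))
m=cv2.inRange(h,(0,0,0),(180,255,55))
N,L,S,C=cv2.connectedComponentsWithStats(m)
for i in range(1,N):
    if 80<S[i,4]<3000 and S[i,1]<290: print("dark",S[i],C[i],wcast(C[i],.174,o)[0],wcast(C[i],.148,o)[0])
E
python3 knob.py
```

```text
3.1 [0.4237 0.2359 0.3225] [-1.7652e+02  1.5000e-01  2.7130e+01] 0.0399 [-0.3  0.6  0.3]
yellow [623. 223.] (599, 183, 41, 81) [ 0.6111 -0.1867] 0.0573
green [505. 236.] (465, 192, 80, 89) [ 0.489  -0.0016] 0.062
blue [427.  89.] (377, 39, 100, 101) [0.5984 0.1917] 0.063
grey [610. 342.] (580, 307, 60, 72) [ 0.4436 -0.3197] 0.0739
grey [268. 162.] (229, 122, 86, 87) [0.4223 0.3183] 0.0534
grey [565. 115.] (531, 78, 67, 75) [0.6778 0.0097] 0.0479
ring [622.52604167 223.41145833] (array([ 0.57738913, -0.05832654]), np.float64(0.04092910220231844))
lid? [527.984 358.616] (array([ 0.3918113 , -0.04154977]), np.float64(0.03196690472331782))
lid? [609.87567568 341.87027027] (array([ 0.45776492, -0.15114387]), np.float64(0.05290614326117559))
lid? [289.8517179  153.18987342] (array([0.44821593, 0.29714022]), np.float64(0.0414238638600144))
lid? [564.57803468 114.73410405] (array([0.62410816, 0.08287269]), np.float64(0.03441390268688427))
```

View pics/w4.png

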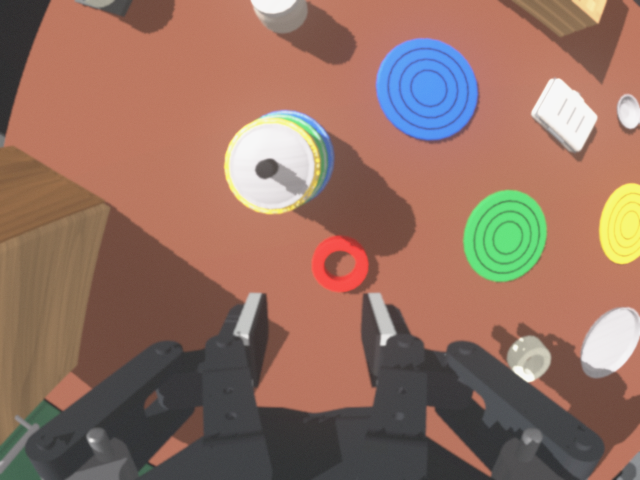

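```bash
python3 -c "
from workcell import *
o=get_obs();print(o['q'].round(1),o['qd'].round(1))"
```

```text
[ 27.1  -0.8  14.2 105.2   3.5 179.9] [0.2 0.1 0.  0.1 0.1 0.1]
```

The wrist joint ran into its limit: q6 = q1 + 180 − yaw, so a larger yaw is needed. I turn to yaw 65.

>>> servo_tool:
  steps:
    - {"x": -15,"y": 10,"z": 0,"yaw": 10}
    - {"x": -30,"y": 20,"z": 0,"yaw": 20}
    - {"x": -30,"y": 30,"z": 0,"yaw": 30}
    - {"x": -30,"y": 30,"z": 0,"yaw": 38}
    - {"x": -30,"y": 30,"z": 0,"yaw": 38}
    - {"x": -30,"y": 30,"z": 0,"yaw": 38}

```text
time: 3.9
ee_pos: [0.3936, 0.266, 0.3225]
tcp_rot: [-176.5, 0.1, 65.0]
wrist_force: [-0.0, 0.5, -0.4]
opening: 0.0398
```

```bash
python3 w.py w5; python3 knob.py; python3 -c "
from workcell import *
o=get_obs();print(o['q'].round(1),o['qd'].round(1))"
```

```text
3.9 [0.3936 0.266  0.3225] [-1.7652e+02  1.4000e-01  6.4970e+01] 0.0398 [-0.   0.5 -0.4]
yellow [558. 380.] (528, 358, 55, 50) [ 0.6304 -0.1882] 0.0574
green [464. 328.] (423, 298, 79, 56) [0.4952 0.0097] 0.0525
blue [494. 184.] (452, 137, 86, 96) [0.5981 0.1922] 0.063
grey [ 99. 459.] (64, 428, 65, 52) [-0.3757 -0.0193] 0.1291
grey [511. 460.] (453, 427, 113, 53) [ 0.529  -0.3713] 0.1054
grey [ 44. 419.] (0, 361, 131, 119) [-0.4402 -0.1543] 0.3667
grey [571. 279.] (549, 246, 44, 67) [0.6782 0.0098] 0.0489
grey [342. 148.] (306, 104, 102, 100) [0.4452 0.2969] 0.0578
grey [449.  29.] (419, 0, 62, 59) [0.6177 0.3995] 0.0397
ring [558.10526316 379.65413534] (array([ 0.57377031, -0.0406699 ]), np.float64(0.04121751211514599))
lid? [ 99.22641509 458.98584906] (array([-0.14179779,  0.08121261]), np.float64(0.09171203229189309))
lid? [509.25       459.67857143] (array([ 0.49977759, -0.16571869]), np.float64(0.07599103480506737))
lid? [ 64.69006849 405.        ] (array([-0.10764062, -0.1020546 ]), np.float64(0.35177367689825756))
lid? [570.5  279.25] (array([0.60706566, 0.10203827]), np.float64(0.03504785100136689))
lid? [343.5371179  150.48689956] (array([0.44232476, 0.3066469 ]), np.float64(0.04154019510639147))
lid? [449.00606061  29.03030303] (array([0.56400274, 0.37899457]), np.float64(0.028478735801539756))
[ 32.3  -0.3  14.7 107.    2.8 147.3] [-0.1  0.1  0.1  0.1 -0.1 -0.6]
```

View pics/w5.png

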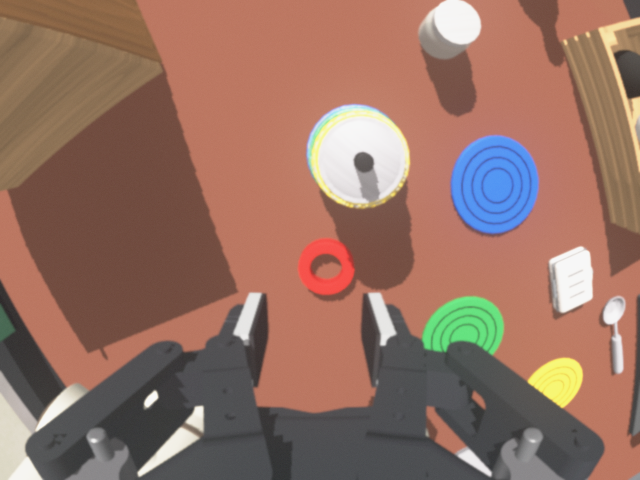

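The 3.5° tilt picked up at the joint limit has stayed in the pose. I undo it by approaching the opposite q6 limit, high above everything.

>>> servo_tool:
  steps:
    - {"x": 0,"y": 0,"z": 0,"yaw": 10}
    - {"x": 0,"y": 0,"z": 0,"yaw": 20}
    - {"x": 0,"y": 0,"z": 0,"yaw": 30}
    - {"x": 0,"y": 0,"z": 0,"yaw": 40}
    - {"x": 0,"y": 0,"z": 0,"yaw": 50}
    - {"x": 0,"y": 0,"z": 0,"yaw": 60}
    - {"x": 0,"y": 0,"z": 0,"yaw": 70}
    - {"x": 0,"y": 0,"z": 0,"yaw": 80}
    - {"x": 0,"y": 0,"z": 0,"yaw": 90}
    - {"x": 0,"y": 0,"z": 0,"yaw": 100}
    - {"x": 0,"y": 0,"z": 0,"yaw": 110}
    - {"x": 0,"y": 0,"z": 0,"yaw": 120}

```text
time: 5.45
ee_pos: [0.3936, 0.2658, 0.3226]
tcp_rot: [-176.5, 0.2, -174.8]
wrist_force: [0.5, -0.1, 0.5]
opening: 0.0401
```

>>> servo_tool:
  steps:
    - {"x": 0,"y": 0,"z": 0,"yaw": 10}
    - {"x": 0,"y": 0,"z": 0,"yaw": 20}
    - {"x": 0,"y": 0,"z": 0,"yaw": 30}
    - {"x": 0,"y": 0,"z": 0,"yaw": 40}
    - {"x": 0,"y": 0,"z": 0,"yaw": 50}
    - {"x": 0,"y": 0,"z": 0,"yaw": 60}
    - {"x": 0,"y": 0,"z": 0,"yaw": 70}
    - {"x": 0,"y": 0,"z": 0,"yaw": 80}
    - {"x": 0,"y": 0,"z": 0,"yaw": 90}
    - {"x": 0,"y": 0,"z": 0,"yaw": 100}
    - {"x": 0,"y": 0,"z": 0,"yaw": 110}
    - {"x": 0,"y": 0,"z": 0,"yaw": 120}

```text
time: 6.95
ee_pos: [0.3936, 0.2656, 0.3228]
tcp_rot: [-176.5, 0.2, -54.6]
wrist_force: [-0.2, 0.6, -0.1]
opening: 0.0401
```

>>> servo_tool:
  steps:
    - {"x": 0,"y": 0,"z": 0,"yaw": 10}
    - {"x": 0,"y": 0,"z": 0,"yaw": 20}
    - {"x": 0,"y": 0,"z": 0,"yaw": 30}
    - {"x": 0,"y": 0,"z": 0,"yaw": 40}
    - {"x": 0,"y": 0,"z": 0,"yaw": 50}
    - {"x": 0,"y": 0,"z": 0,"yaw": 60}
    - {"x": 0,"y": 0,"z": 0,"yaw": 70}
    - {"x": 0,"y": 0,"z": 0,"yaw": 78}
    - {"x": 0,"y": 0,"z": 0,"yaw": 82}
    - {"x": 0,"y": 0,"z": 0,"yaw": 82}

```text
time: 8.2
ee_pos: [0.3937, 0.2654, 0.3228]
tcp_rot: [-176.5, 0.2, 27.3]
wrist_force: [0.1, -0.2, 0.1]
opening: 0.0403
```

```bash
python3 -c "
from workcell import *
o=get_obs();print(o['q'].round(1),o['tcp_rot'],o['ee_pos'])"
```

```text
[  31.9   -2.4   12.7  105.     3.5 -175.4] [-1.76505993e+02  1.62996180e-01  2.72764128e+01] [0.39367652 0.26543306 0.32280536]
```

>>> servo_tool:
  steps:
    - {"x": 24,"y": -38,"z": 0,"yaw": 0}
    - {"x": 48,"y": -76,"z": 0,"yaw": 0}
    - {"x": 60,"y": -95,"z": 0,"yaw": 0}
    - {"x": 60,"y": -95,"z": 0,"yaw": 0}
    - {"x": 60,"y": -95,"z": 0,"yaw": 0}

```text
time: 8.82
ee_pos: [0.4372, 0.2071, 0.3228]
tcp_rot: [-178.2, 0.2, 24.2]
wrist_force: [0.2, 0.5, 0.1]
opening: 0.0398
```

```bash
python3 -c "
from workcell import *
o=get_obs();print(o['q'].round(1),o['tcp_rot'],o['ee_pos'])"
```

```text
[  24.3   -0.9   14.3  105.3    1.8 -179.9] [-178.19953075    0.21275766   24.2132424 ] [0.43716658 0.20708206 0.32278564]
```

>>> servo_tool:
  steps:
    - {"x": 10,"y": -23,"z": 0,"yaw": 0}
    - {"x": 18,"y": -42,"z": 0,"yaw": 0}
    - {"x": 18,"y": -42,"z": 0,"yaw": 0}
    - {"x": 18,"y": -42,"z": 0,"yaw": 0}
    - {"x": 18,"y": -42,"z": 0,"yaw": 0}

```text
time: 9.45
ee_pos: [0.4459, 0.1876, 0.3228]
tcp_rot: [-179.2, 0.2, 22.3]
wrist_force: [0.2, 0.4, -0.8]
opening: 0.0402
```

```bash
python3 -c "
from workcell import *
o=get_obs();print(o['q'].round(1),o['tcp_rot'],o['ee_pos'])"
```

```text
[  22.4   -0.8   14.3  105.4    0.8 -179.9] [-179.24603682    0.23379439   22.32539763] [0.44585737 0.18763699 0.32275823]
```

>>> servo_tool:
  steps:
    - {"x": 10,"y": -25,"z": 0,"yaw": 0}
    - {"x": 12,"y": -31,"z": 0,"yaw": 0}
    - {"x": 12,"y": -31,"z": 0,"yaw": 0}
    - {"x": 12,"y": -31,"z": 0,"yaw": 0}
    - {"x": 12,"y": -31,"z": 0,"yaw": 0}

```text
time: 10.07
ee_pos: [0.4515, 0.1733, 0.3228]
tcp_rot: [180.0, 0.2, 20.9]
wrist_force: [-0.2, 0.5, -0.2]
opening: 0.0398
```

>>> servo_tool:
  steps:
    - {"x": 0,"y": 20,"z": 0,"yaw": -10}
    - {"x": 0,"y": 40,"z": 0,"yaw": -20}
    - {"x": 0,"y": 60,"z": 0,"yaw": -30}
    - {"x": 0,"y": 80,"z": 0,"yaw": -40}
    - {"x": 0,"y": 100,"z": 0,"yaw": -50}
    - {"x": 0,"y": 120,"z": 0,"yaw": -60}
    - {"x": 0,"y": 140,"z": 0,"yaw": -70}
    - {"x": 0,"y": 150,"z": 0,"yaw": -80}
    - {"x": 0,"y": 150,"z": 0,"yaw": -90}
    - {"x": 0,"y": 150,"z": 0,"yaw": -100}
    - {"x": 0,"y": 150,"z": 0,"yaw": -110}
    - {"x": 0,"y": 150,"z": 0,"yaw": -120}

```text
time: 11.58
ee_pos: [0.4514, 0.3234, 0.3227]
tcp_rot: [180.0, 0.2, -99.4]
wrist_force: [-0.1, 0.1, -0.0]
opening: 0.0396
```

>>> servo_tool:
  steps:
    - {"x": 0,"y": 0,"z": 0,"yaw": -10}
    - {"x": 0,"y": 0,"z": 0,"yaw": -17}
    - {"x": 0,"y": 0,"z": 0,"yaw": -17}
    - {"x": 0,"y": 0,"z": 0,"yaw": -17}

```text
time: 12.08
ee_pos: [0.4514, 0.3235, 0.3227]
tcp_rot: [180.0, 0.2, -116.2]
wrist_force: [-0.6, -0.1, -0.3]
opening: 0.0397
```

```bash
python3 -c "
from workcell import *
o=get_obs();print(o['q'].round(1),o['tcp_rot'],o['ee_pos'])"; python3 w.py w6; python3 knob.py
```

```text
[ 3.560e+01  8.800e+00  2.450e+01  1.055e+02  1.000e-01 -2.820e+01] [ 179.98229334    0.23134781 -116.20439322] [0.45136    0.32352005 0.32267764]
12.075 [0.4514 0.3235 0.3227] [ 179.98    0.23 -116.2 ] 0.0397 [-0.6 -0.1 -0.3]
green [163.  14.] (134, 0, 64, 33) [0.5119 0.0089] 0.0322
blue [176. 441.] (146, 417, 51, 54) [0.9214 0.5582] 0.0969
blue [168. 154.] (124, 107, 89, 97) [0.5977 0.1916] 0.0627
grey [524. 461.] (495, 429, 68, 51) [0.2459 1.0328] 0.1069
grey [104. 461.] (67, 429, 71, 51) [1.1317 0.5963] 0.1067
grey [ 23. 427.] (0, 342, 65, 138) [1.3794 0.4299] 0.2199
grey [239. 324.] (204, 270, 59, 119) [0.6208 0.4499] 0.0584
grey [316. 170.] (264, 129, 99, 108) [0.4475 0.3113] 0.0596
grey [69. 76.] (41, 39, 56, 73) [0.678  0.0101] 0.0485
lid? [524.02164502 460.77489177] (array([0.29639785, 0.80899826]), np.float64(0.07599080866153957))
lid? [103.62745098 460.98529412] (array([0.92594211, 0.49838329]), np.float64(0.0758265442521829))
lid? [ 23.12368421 427.14210526] (array([1.10200268, 0.37999027]), np.float64(0.15632686895863002))
lid? [239.18208092 324.67052023] (array([0.56235733, 0.39557168]), np.float64(0.04230133317455185))
lid? [ 45.83001808 286.38336347] (array([0.7934767 , 0.25131436]), np.float64(0.07651638408358855))
lid? [312.11333333 182.67      ] (array([0.43840611, 0.29569394]), np.float64(0.04488670593838702))
lid? [68.71022727 75.55113636] (array([0.60320896, 0.08176652]), np.float64(0.03468464605233719))
```

View pics/w6.png

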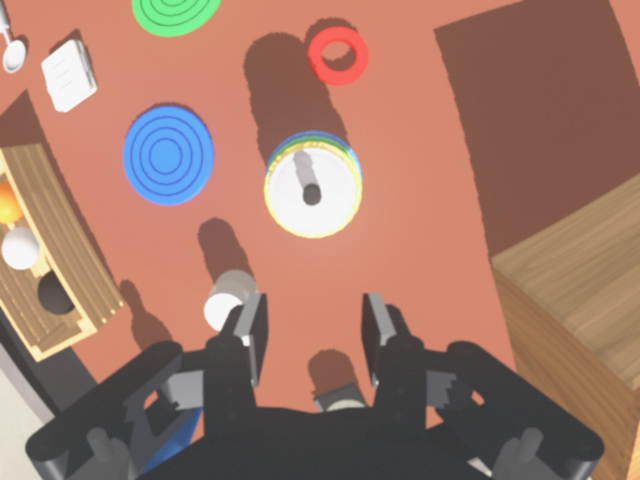

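The stack is at (312,190) with the knob at (312,194), the jar at (225,310) and the red ring at (338,55). The tilt is gone.

```bash
cat > k2.py <<'E'
from h import *
import sys
u,v,r=map(int,sys.argv[1:4]);o=get_obs();p=np.load("last.npy")
g=p.max(2);w=np.zeros_like(g);w[v-r:v+r,u-r:u+r]=255
m=((g<100)&(w>0)).astype(np.uint8)
N,L,S,C=cv2.connectedComponentsWithStats(m)
for i in range(1,N):
    if S[i,4]>40: print("dark",S[i],C[i],wcast(C[i],.172,o)[0].round(4),wcast(C[i],.160,o)[0].round(4))
h=cv2.cvtColor(p,cv2.COLOR_RGB2HSV)
print(h[v,u-60:u+60:4].tolist())
E
python3 k2.py 312 194 14
```

```text
[[7, 111, 216], [6, 111, 215], [7, 110, 215], [19, 118, 237], [30, 51, 247], [0, 1, 246], [165, 2, 244], [0, 1, 244], [165, 2, 244], [0, 1, 245], [0, 1, 245], [150, 1, 245], [165, 2, 245], [4, 16, 115], [8, 18, 113], [4, 18, 115], [8, 18, 114], [4, 14, 149], [0, 0, 246], [0, 0, 246], [0, 0, 246], [0, 0, 246], [150, 1, 246], [0, 1, 246], [0, 1, 246], [0, 1, 245], [30, 76, 247], [26, 60, 246], [8, 109, 217], [8, 109, 217]]
```

```bash
sed -i 's/g<100/g<130/' k2.py; python3 k2.py 312 194 14|head -3
python3 - <<'E'
from h import *
p=np.load("last.npy");o=get_obs()
# yellow ring + lid outer contour on 0.14 plane: non-table in window, upper half is obscured by lower tiers -> use hue
h=cv2.cvtColor(p,cv2.COLOR_RGB2HSV)
y=cv2.inRange(h,(20,40,120),(36,255,255));y[:, :240]=0;y[:,400:]=0;y[:120]=0;y[250:]=0
v,u=np.nonzero(y);q=wcast(np.c_[u,v],.14,o)[:,:2];c,r=fitc(q);print("ring mean fit",c,r,len(u))
E
```

```text
dark [304 184  16  20 271] [311.38745387 193.55350554] [0.4415 0.2992 0.172 ] [0.4424 0.3009 0.16  ]
[[7, 111, 216], [6, 111, 215], [7, 110, 215], [19, 118, 237], [30, 51, 247], [0, 1, 246], [165, 2, 244], [0, 1, 244], [165, 2, 244], [0, 1, 245], [0, 1, 245], [150, 1, 245], [165, 2, 245], [4, 16, 115], [8, 18, 113], [4, 18, 115], [8, 18, 114], [4, 14, 149], [0, 0, 246], [0, 0, 246], [0, 0, 246], [0, 0, 246], [150, 1, 246], [0, 1, 246], [0, 1, 246], [0, 1, 245], [30, 76, 247], [26, 60, 246], [8, 109, 217], [8, 109, 217]]
ring mean fit [0.44230101 0.30200314] 0.04118647421514657 1196
```

>>> servo_tool:
  steps:
    - {"x": -8,"y": -22,"z": -20,"yaw": 0}
    - {"x": -8,"y": -22,"z": -60,"yaw": 0}
    - {"x": -8,"y": -22,"z": -100,"yaw": 0}
    - {"x": -8,"y": -22,"z": -125,"yaw": 0}
    - {"x": -8,"y": -22,"z": -125,"yaw": 0}
    - {"x": -8,"y": -22,"z": -125,"yaw": 0}

```text
time: 12.88
ee_pos: [0.4437, 0.3017, 0.199]
tcp_rot: [-180.0, 0.3, -116.2]
wrist_force: [-0.1, -0.6, -0.2]
opening: 0.0401
```

Run:
```python
from h import *
o=get_obs();print(o["time"],o["ee_pos"],o["tcp_rot"])
for n in("side","wrist"):
    p,d=camera(n)
    if n=="side":
        P=proj(n,[o["ee_pos"]-[0,0,.022]])[0];print(P);x,y=map(int,P);p=cv2.resize(p[max(0,y-100):y+100,x-130:x+130],None,fx=3,fy=3,interpolation=2)
    cv2.imwrite(f"pics/{n}7.png",p[:,:,::-1])
```

```text
12.875 [0.44368905 0.30170289 0.19904637] [-179.97476465    0.30409782 -116.1979891 ]
[335.61847304 355.9369979 ]
```

View pics/side7.png

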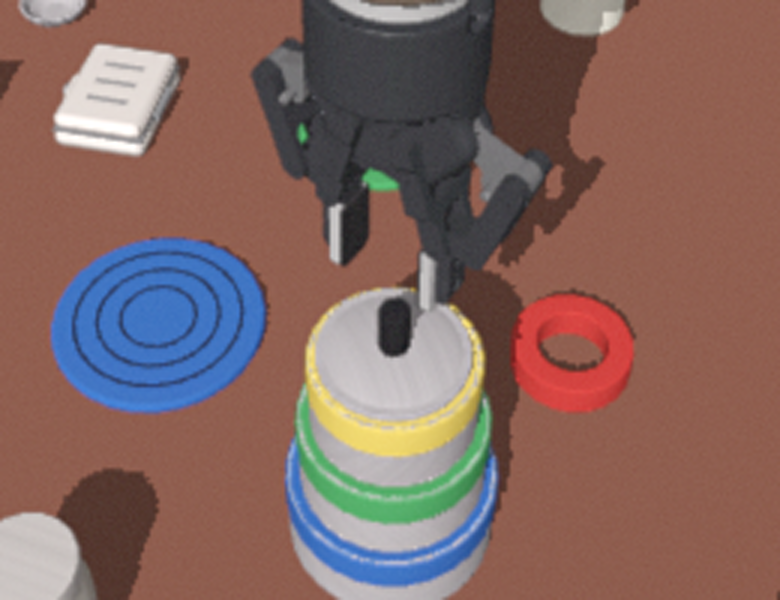

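View pics/wrist7.png

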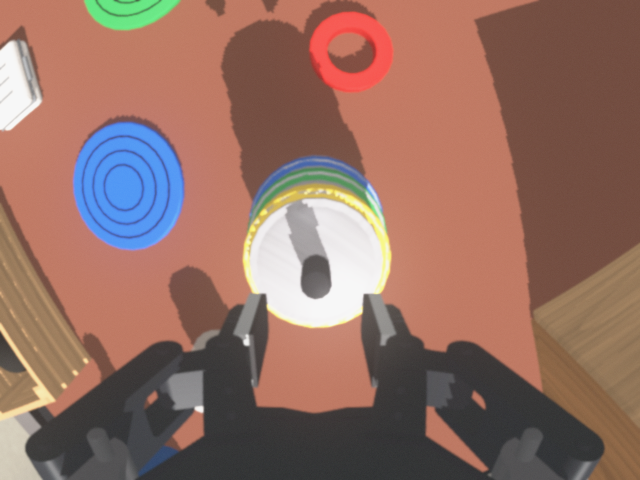

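The side view shows the fingertips a little above the knob and straddling it, and the wrist view shows the knob centred between the jaws at column 315. I descend and grip.

>>> servo_tool:
  steps:
    - {"x": -1,"y": -1,"z": -13,"yaw": 0}
    - {"x": -1,"y": -1,"z": -26,"yaw": 0}
    - {"x": -1,"y": -1,"z": -27,"yaw": 0}

```text
time: 13.35
ee_pos: [0.4423, 0.3005, 0.1707]
tcp_rot: [180.0, 0.2, -116.2]
wrist_force: [-0.4, -0.3, 0.3]
opening: 0.04
```

>>> servo_tool:
  steps:
    - {"x": 0,"y": 0,"z": 0,"yaw": 0}
    - {"x": 0,"y": 0,"z": 0,"yaw": 0}
    - {"x": 0,"y": 0,"z": 0,"yaw": 0}
    - {"x": 0,"y": 0,"z": 0,"yaw": 0}
    - {"x": 0,"y": 0,"z": 0,"yaw": 0}
    - {"x": 0,"y": 0,"z": 0,"yaw": 0}
  grip: 5
  grip_force: 40

```text
time: 14.1
ee_pos: [0.4423, 0.3005, 0.1707]
tcp_rot: [180.0, 0.2, -116.2]
wrist_force: [-0.1, 0.2, 0.1]
opening: 0.0128
```

>>> servo_tool:
  steps:
    - {"x": 0,"y": 0,"z": 0,"yaw": 0}
    - {"x": 0,"y": 0,"z": 0,"yaw": 0}

```text
time: 14.35
ee_pos: [0.4423, 0.3005, 0.1707]
tcp_rot: [180.0, 0.2, -116.2]
wrist_force: [0.1, -0.8, 0.0]
opening: 0.0127
```

Run:
```python
from h import *
o=get_obs();print(o["time"],o["ee_pos"],o["tcp_rot"])
for n in("side","wrist"):
    p,d=camera(n)
    if n=="side":
        P=proj(n,[o["ee_pos"]-[0,0,.022]])[0];print(P);x,y=map(int,P);p=cv2.resize(p[max(0,y-70):y+70,x-90:x+90],None,fx=4,fy=4,interpolation=2)
    else: p=cv2.resize(p[200:480,130:500],None,fx=2,fy=2)
    cv2.imwrite(f"pics/{n}8.png",p[:,:,::-1])
```

```text
14.35 [0.44233835 0.30048955 0.17073195] [ 179.98465987    0.23319261 -116.20596984]
[336.4229196  368.40144269]
```

View pics/side8.png

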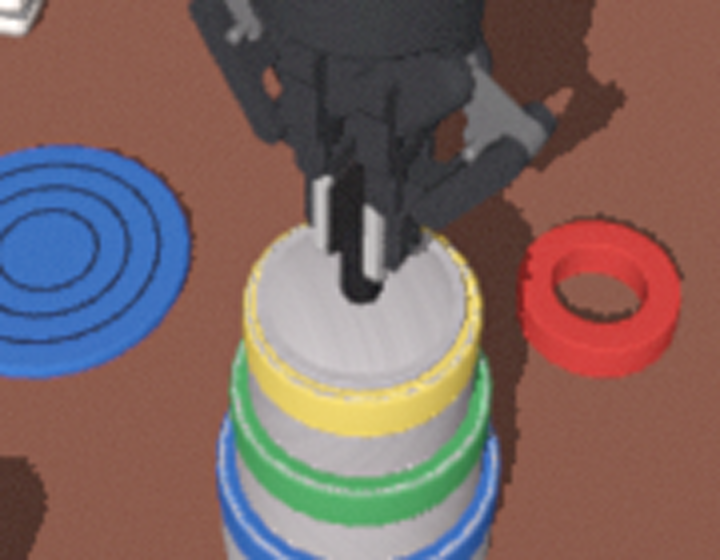

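View pics/wrist8.png

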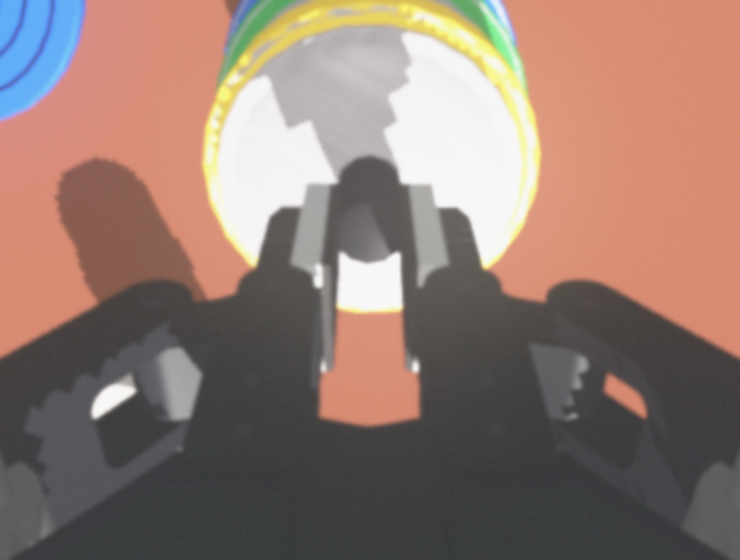

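The grip is seated: the knob is between both pads and the lid is still on the stack. I lift it gently and check.

>>> servo_tool:
  steps:
    - {"x": 0,"y": 0,"z": 5,"yaw": 0}
    - {"x": 0,"y": 0,"z": 15,"yaw": 0}
    - {"x": 0,"y": 0,"z": 30,"yaw": 0}
    - {"x": 0,"y": 0,"z": 45,"yaw": 0}
    - {"x": 0,"y": 0,"z": 45,"yaw": 0}

```text
time: 15.08
ee_pos: [0.4429, 0.3009, 0.2176]
tcp_rot: [-179.9, 0.4, -116.2]
wrist_force: [0.2, -0.1, -1.5]
opening: 0.013
```

Run:
```python
from h import *
o=get_obs();print(o["time"],o["ee_pos"],o["opening"],o["wrist_force"])
p,d=camera("side")
P=proj("side",[o["ee_pos"]-[0,0,.022]])[0];x,y=map(int,P);p=cv2.resize(p[max(0,y-80):y+100,x-110:x+110],None,fx=3,fy=3,interpolation=2)
cv2.imwrite(f"pics/side9.png",p[:,:,::-1])
```

```text
15.075 [0.4429369  0.30086241 0.21755042] 0.0129576476603352 [ 0.19044988 -0.12138952 -1.47513235]
```

View pics/side9.png

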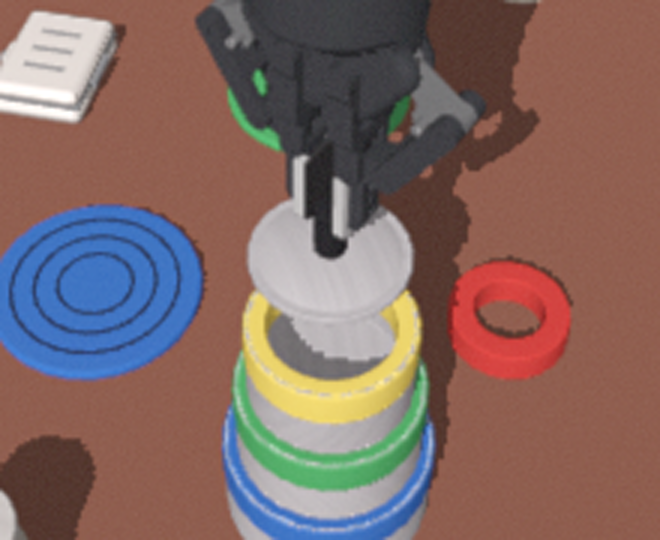

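The lid is lifted clear, level and held, at (330,260) in the crop. On to the plate.

>>> servo_tool:
  steps:
    - {"x": 0,"y": -20,"z": 10,"yaw": 0}
    - {"x": 0,"y": -55,"z": 15,"yaw": 0}
    - {"x": 0,"y": -100,"z": 15,"yaw": 0}
    - {"x": 0,"y": -145,"z": 15,"yaw": 0}
    - {"x": 0,"y": -190,"z": 15,"yaw": 0}
    - {"x": 0,"y": -235,"z": 15,"yaw": 0}
    - {"x": 0,"y": -280,"z": 15,"yaw": 0}
    - {"x": 0,"y": -325,"z": 15,"yaw": 0}
    - {"x": 0,"y": -365,"z": 15,"yaw": 0}
    - {"x": 0,"y": -395,"z": 15,"yaw": 0}
    - {"x": 0,"y": -410,"z": 15,"yaw": 0}
    - {"x": 0,"y": -420,"z": 15,"yaw": 0}

```text
time: 16.62
ee_pos: [0.4423, -0.1199, 0.2316]
tcp_rot: [-180.0, 0.3, -116.3]
wrist_force: [0.1, 0.9, -0.9]
opening: 0.0128
```

>>> servo_tool:
  steps:
    - {"x": 0,"y": -20,"z": 0,"yaw": 0}
    - {"x": 0,"y": -60,"z": 0,"yaw": 0}
    - {"x": 0,"y": -100,"z": -20,"yaw": 0}
    - {"x": 0,"y": -140,"z": -40,"yaw": 0}
    - {"x": 0,"y": -175,"z": -70,"yaw": 0}
    - {"x": 0,"y": -195,"z": -90,"yaw": 0}
    - {"x": 0,"y": -200,"z": -110,"yaw": 0}
    - {"x": 0,"y": -200,"z": -130,"yaw": 0}
    - {"x": 0,"y": -200,"z": -130,"yaw": 0}
    - {"x": 0,"y": -200,"z": -130,"yaw": 0}

```text
time: 17.88
ee_pos: [0.4428, -0.3196, 0.1026]
tcp_rot: [-179.9, 0.3, -116.2]
wrist_force: [-1.5, -0.3, -0.6]
opening: 0.0127
```

```bash
python3 w.py w10
python3 - <<'E'
from h import *
p,d=camera("scene");p=cv2.resize(p[130:290,170:390],None,fx=3,fy=3,interpolation=2);cv2.imwrite("pics/scene10.png",p[:,:,::-1])
E
```

```text
17.875 [ 0.4428 -0.3196  0.1026] [-179.93    0.3  -116.21] 0.0127 [-1.5 -0.3 -0.6]
grey [506. 362.] (461, 330, 83, 68) [ 0.3432 -0.1533] 0.0389
grey [ 65. 263.] (34, 207, 69, 113) [ 0.6263 -0.3917] 0.0406
grey [311. 264.] (203, 133, 218, 254) [ 0.4463 -0.3198] 0.0692
```

View pics/w10.png

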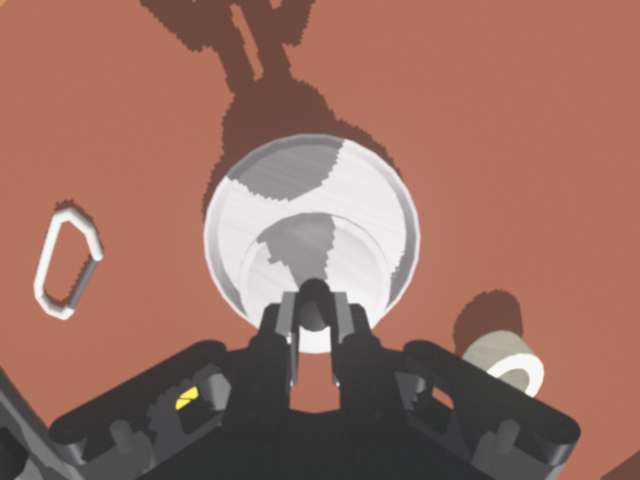

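View pics/scene10.png

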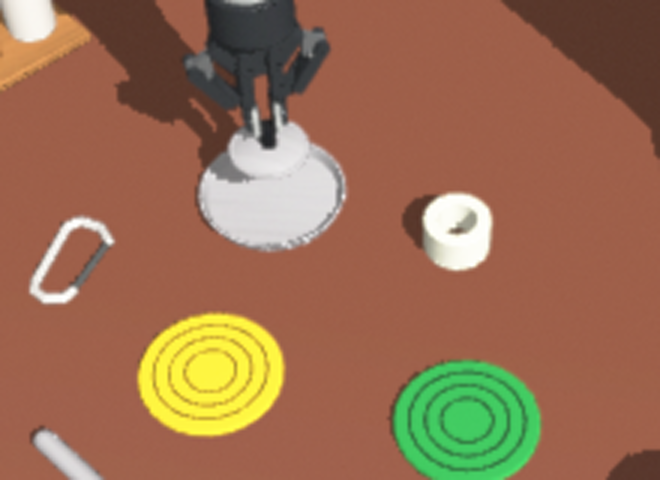

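The lid hangs level over the plate: plate at (311,235), lid at (315,285) higher up. I lower it slowly.

>>> servo_tool:
  steps:
    - {"x": 1,"y": -1,"z": -20,"yaw": 0}
    - {"x": 1,"y": -1,"z": -40,"yaw": 0}
    - {"x": 1,"y": -1,"z": -53,"yaw": 0}
    - {"x": 1,"y": -1,"z": -58,"yaw": 0}
    - {"x": 1,"y": -1,"z": -61,"yaw": 0}
    - {"x": 1,"y": -1,"z": -63,"yaw": 0}
    - {"x": 1,"y": -1,"z": -63,"yaw": 0}

```text
time: 18.85
ee_pos: [0.444, -0.321, 0.0401]
tcp_rot: [-179.9, 0.3, -116.2]
wrist_force: [-0.3, -0.7, 0.1]
opening: 0.013
```

>>> servo_tool:
  steps:
    - {"x": 0,"y": 0,"z": -1,"yaw": 0}
    - {"x": 0,"y": 0,"z": -1,"yaw": 0}
    - {"x": 0,"y": 0,"z": -1,"yaw": 0}

```text
time: 19.23
ee_pos: [0.4441, -0.321, 0.0392]
tcp_rot: [-179.9, 0.3, -116.2]
wrist_force: [0.1, -1.0, 0.3]
opening: 0.0127
```

>>> servo_tool:
  steps:
    - {"x": 0,"y": 0,"z": -1,"yaw": 0}
    - {"x": 0,"y": 0,"z": -1,"yaw": 0}
    - {"x": 0,"y": 0,"z": -1,"yaw": 0}

```text
time: 19.6
ee_pos: [0.4443, -0.3211, 0.0386]
tcp_rot: [-179.8, 0.3, -116.2]
wrist_force: [-0.9, 1.5, 6.1]
opening: 0.0127
```

>>> servo_tool:
  steps:
    - {"x": 0,"y": 0,"z": 0,"yaw": 0}
    - {"x": 0,"y": 0,"z": 0,"yaw": 0}
    - {"x": 0,"y": 0,"z": 0,"yaw": 0}
    - {"x": 0,"y": 0,"z": 0,"yaw": 0}
    - {"x": 0,"y": 0,"z": 0,"yaw": 0}
    - {"x": 0,"y": 0,"z": 20,"yaw": 0}
    - {"x": 0,"y": 0,"z": 50,"yaw": 0}
    - {"x": 20,"y": 20,"z": 90,"yaw": 0}
    - {"x": 40,"y": 60,"z": 130,"yaw": 0}
    - {"x": 40,"y": 60,"z": 130,"yaw": 0}
  grip: 40

```text
time: 20.85
ee_pos: [0.4865, -0.2598, 0.1722]
tcp_rot: [-179.5, 0.3, -116.1]
wrist_force: [0.4, -0.5, -0.5]
opening: 0.0398
```

```bash
python3 w.py w11
python3 - <<'E'
from h import *
p,d=camera("scene");p=cv2.resize(p[130:290,170:390],None,fx=3,fy=3,interpolation=2);cv2.imwrite("pics/scene11.png",p[:,:,::-1])
E
```

```text
20.85 [ 0.4865 -0.2598  0.1722] [-179.52    0.3  -116.05] 0.0398 [ 0.4 -0.5 -0.5]
yellow [272. 339.] (259, 296, 29, 84) [ 0.5906 -0.1821] 0.0349
yellow [206. 308.] (160, 273, 104, 80) [ 0.6199 -0.2264] 0.0452
grey [ 23. 437.] (0, 384, 56, 96) [ 1.0803 -0.1284] 0.1338
grey [ 36. 332.] (0, 262, 85, 137) [ 0.8501 -0.287 ] 0.059
grey [497. 263.] (460, 224, 77, 80) [ 0.3487 -0.1507] 0.0404
grey [110. 164.] (76, 111, 72, 106) [ 0.6292 -0.3905] 0.0401
grey [329. 132.] (240, 44, 179, 176) [ 0.4432 -0.3225] 0.0718
```

View pics/w11.png

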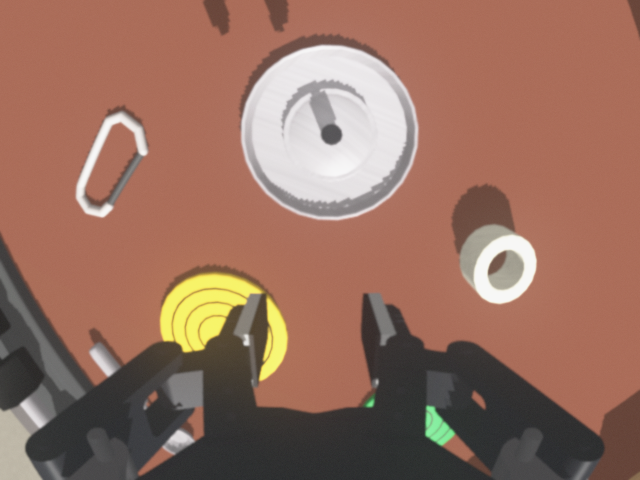

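View pics/scene11.png

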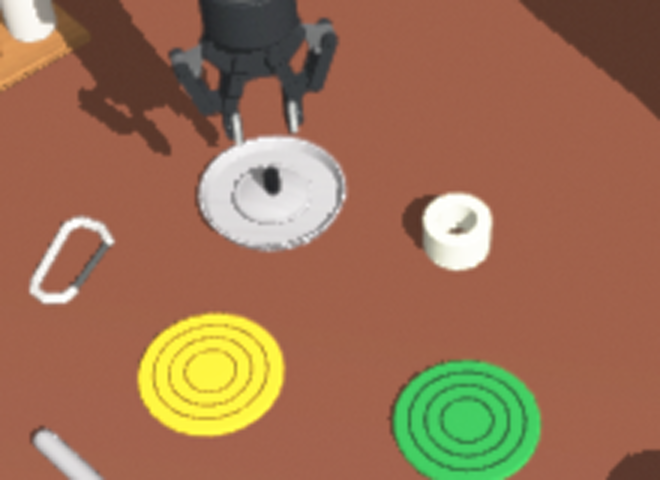

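The lid sits centred on the plate with its knob up, at (330,132) on a plate centred at (329,131), and it is released. Next is the yellow tier.

>>> servo_tool:
  steps:
    - {"x": 0,"y": 30,"z": 30,"yaw": 0}
    - {"x": -5,"y": 85,"z": 60,"yaw": 0}
    - {"x": -10,"y": 140,"z": 78,"yaw": 0}
    - {"x": -15,"y": 195,"z": 78,"yaw": 0}
    - {"x": -20,"y": 250,"z": 78,"yaw": 0}
    - {"x": -25,"y": 305,"z": 78,"yaw": 0}
    - {"x": -30,"y": 360,"z": 78,"yaw": 0}
    - {"x": -40,"y": 415,"z": 78,"yaw": 0}
    - {"x": -50,"y": 470,"z": 78,"yaw": 0}
    - {"x": -60,"y": 525,"z": 78,"yaw": 0}
    - {"x": -70,"y": 560,"z": 78,"yaw": 0}
    - {"x": -77,"y": 578,"z": 78,"yaw": 0}

```text
time: 22.45
ee_pos: [0.407, 0.3177, 0.2449]
tcp_rot: [-179.9, 0.1, -116.1]
wrist_force: [-1.7, 0.1, 1.0]
opening: 0.0401
```

>>> servo_tool:
  steps:
    - {"x": 0,"y": 0,"z": 0,"yaw": 0}
    - {"x": 0,"y": 0,"z": 0,"yaw": 0}

```text
time: 22.7
ee_pos: [0.4074, 0.3166, 0.2445]
tcp_rot: [-179.9, 0.1, -116.2]
wrist_force: [0.9, 0.7, 0.8]
opening: 0.0401
```

```bash
python3 w.py w12
cat > ring.py <<'E'
# usage: color z : fit circle to ring outer contour (upper edge) on plane z
import sys
from h import *
c=sys.argv[1];z=float(sys.argv[2]);p=np.load("last.npy");o=get_obs()
m=mask(p,c,90 if c=="yellow" else 110)
for k in cv2.findContours(m,cv2.RETR_CCOMP,cv2.CHAIN_APPROX_NONE)[0]:
    if len(k)<60: continue
    q=wcast(k[:,0],z,o)[:,:2]
    if np.abs(q-[.443,.302]).max()>.12: continue
    a,r=fitc(q);print(c,len(k),k[:,0].mean(0).round(),a.round(4),r.round(4),"rms",np.std(np.linalg.norm(q-a,axis=1)).round(4))
E
python3 ring.py yellow .14
```

```text
22.7 [0.4074 0.3166 0.2445] [-1.7987e+02  8.0000e-02 -1.1617e+02] 0.0401 [0.9 0.7 0.8]
yellow [255. 265.] (216, 226, 91, 62) [0.4763 0.328 ] 0.0464
blue [118. 184.] (72, 130, 93, 110) [0.5974 0.1915] 0.0626
grey [522. 462.] (481, 428, 83, 52) [0.2453 0.8872] 0.0893
grey [ 96. 416.] (0, 300, 204, 180) [0.9629 0.4815] 0.2158
grey [262. 237.] (223, 198, 82, 79) [0.4705 0.322 ] 0.0428
grey [17. 96.] (0, 55, 44, 82) [0.6733 0.0144] 0.046
yellow 518 [252. 227.] [0.4405 0.2999] 0.0408 rms 0.002
yellow 267 [257. 235.] [0.4388 0.2978] 0.0299 rms 0.0013
```

View pics/w12.png

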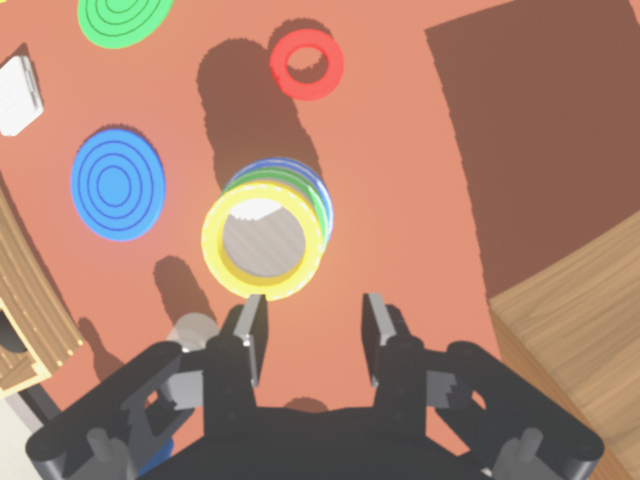

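The open yellow tier is at (262,240), and its ring fit gives a centre near (0.443, 0.302) once the ring's true size is taken into account. The right jaw side is clear. I descend so the ring is straddled.

>>> servo_tool:
  steps:
    - {"x": 2,"y": 2,"z": -30,"yaw": 0}
    - {"x": 2,"y": 2,"z": -60,"yaw": 0}
    - {"x": 2,"y": 2,"z": -75,"yaw": 0}
    - {"x": 2,"y": 2,"z": -75,"yaw": 0}
    - {"x": 2,"y": 2,"z": -75,"yaw": 0}

```text
time: 23.38
ee_pos: [0.4099, 0.3186, 0.171]
tcp_rot: [-179.8, 0.2, -116.2]
wrist_force: [-0.3, 0.5, 0.1]
opening: 0.0402
```

```bash
python3 w.py w13|head -1
python3 - <<'E'
from h import *
o=get_obs()
p,d=camera("side")
P=proj("side",[o["ee_pos"]-[0,0,.022]])[0];x,y=map(int,P);p=cv2.resize(p[max(0,y-80):y+100,x-110:x+110],None,fx=3,fy=3,interpolation=2)
cv2.imwrite(f"pics/side13.png",p[:,:,::-1])
E
```

```text
23.375 [0.4099 0.3186 0.171 ] [-179.82    0.19 -116.22] 0.0402 [-0.3  0.5  0.1]
```

View pics/w13.png

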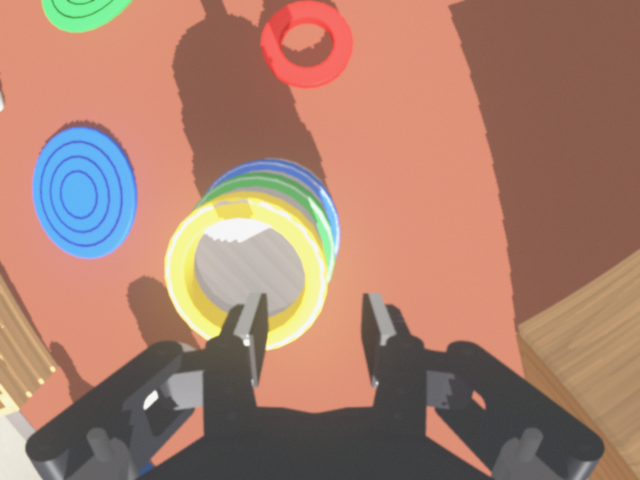

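View pics/side13.png

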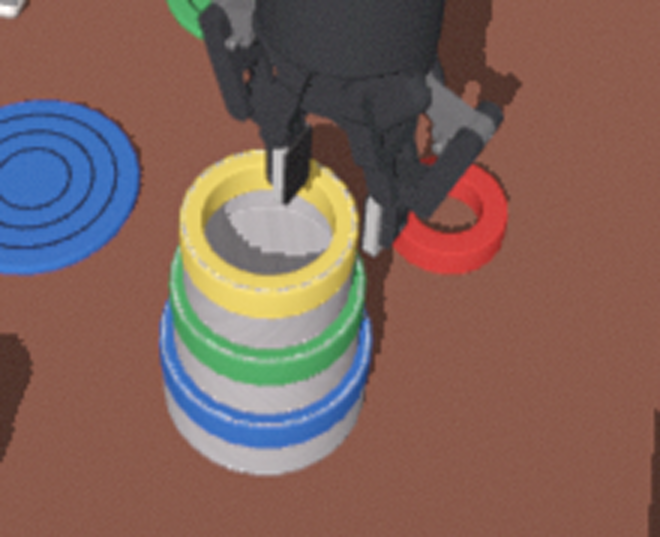

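The two pads straddle the ring's right wall (columns 305–327, between jaws at 266 and 362). I descend and pinch.

>>> servo_tool:
  steps:
    - {"x": 0,"y": 0,"z": -15,"yaw": 0}
    - {"x": 0,"y": 0,"z": -30,"yaw": 0}
    - {"x": 0,"y": 0,"z": -40,"yaw": 0}
    - {"x": 0,"y": 0,"z": -40,"yaw": 0}

```text
time: 23.98
ee_pos: [0.4094, 0.3184, 0.1297]
tcp_rot: [-179.9, 0.1, -116.2]
wrist_force: [-0.7, -0.0, 1.2]
opening: 0.0399
```

>>> servo_tool:
  steps:
    - {"x": 0,"y": 0,"z": 0,"yaw": 0}
    - {"x": 0,"y": 0,"z": 0,"yaw": 0}
    - {"x": 0,"y": 0,"z": 0,"yaw": 0}
    - {"x": 0,"y": 0,"z": 0,"yaw": 0}
    - {"x": 0,"y": 0,"z": 0,"yaw": 0}
    - {"x": 0,"y": 0,"z": 0,"yaw": 0}
  grip: 3
  grip_force: 60

```text
time: 24.72
ee_pos: [0.4095, 0.3185, 0.1301]
tcp_rot: [-179.8, 0.1, -116.2]
wrist_force: [-0.8, -0.5, 5.1]
opening: 0.0103
```

>>> servo_tool:
  steps:
    - {"x": 0,"y": 0,"z": 2,"yaw": 0}
    - {"x": 0,"y": 0,"z": 6,"yaw": 0}
    - {"x": 0,"y": 0,"z": 12,"yaw": 0}
    - {"x": 0,"y": 0,"z": 20,"yaw": 0}
    - {"x": 0,"y": 0,"z": 30,"yaw": 0}
    - {"x": 0,"y": 0,"z": 40,"yaw": 0}
    - {"x": 0,"y": 0,"z": 40,"yaw": 0}

```text
time: 25.6
ee_pos: [0.4099, 0.3188, 0.1713]
tcp_rot: [-179.8, 0.2, -116.2]
wrist_force: [-0.4, 0.3, -1.9]
opening: 0.0105
```

```bash
python3 w.py w14|head -1
python3 - <<'E'
from h import *
o=get_obs()
p,d=camera("side")
P=proj("side",[o["ee_pos"]-[0,0,.022]])[0];x,y=map(int,P);p=cv2.resize(p[max(0,y-80):y+100,x-110:x+110],None,fx=3,fy=3,interpolation=2)
cv2.imwrite(f"pics/side14.png",p[:,:,::-1])
E
```

```text
25.6 [0.4099 0.3188 0.1713] [-179.8     0.22 -116.2 ] 0.0105 [-0.4  0.3 -1.9]
```

View pics/side14.png

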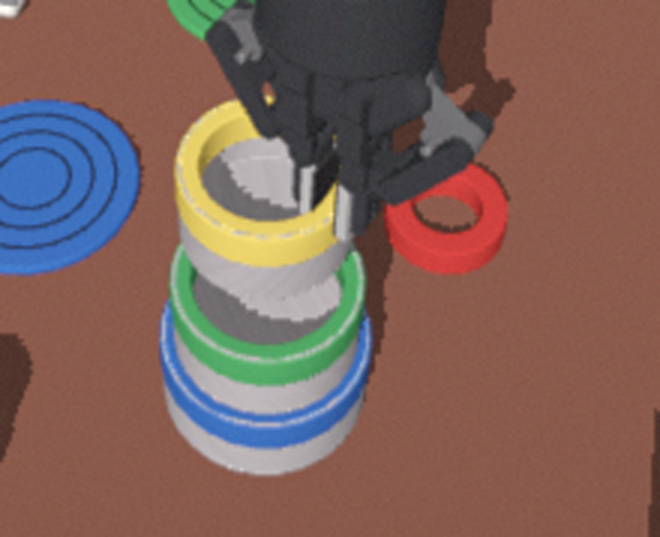

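View pics/w14.png

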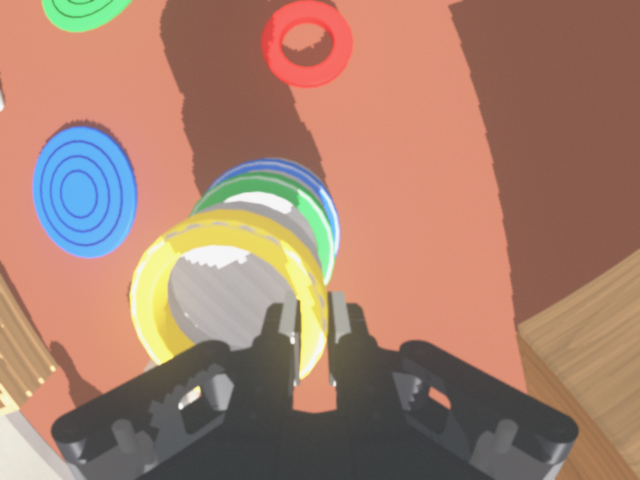

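The yellow tier is lifted level and held by its right wall, and the green and blue tiers stay nested. On to the yellow trivet.

>>> servo_tool:
  steps:
    - {"x": 0,"y": -5,"z": 15,"yaw": 0}
    - {"x": 8,"y": -25,"z": 20,"yaw": 0}
    - {"x": 20,"y": -60,"z": 20,"yaw": 0}
    - {"x": 36,"y": -102,"z": 20,"yaw": 0}
    - {"x": 52,"y": -147,"z": 20,"yaw": 0}
    - {"x": 68,"y": -192,"z": 20,"yaw": 0}
    - {"x": 84,"y": -237,"z": 20,"yaw": 0}
    - {"x": 100,"y": -282,"z": 20,"yaw": 0}
    - {"x": 114,"y": -322,"z": 20,"yaw": 0}
    - {"x": 126,"y": -357,"z": 20,"yaw": 0}
    - {"x": 134,"y": -382,"z": 20,"yaw": 0}
    - {"x": 140,"y": -400,"z": 20,"yaw": 0}

```text
time: 27.2
ee_pos: [0.5497, -0.0828, 0.1906]
tcp_rot: [-179.8, 0.1, -116.2]
wrist_force: [0.6, -0.1, -1.1]
opening: 0.0106
```

>>> servo_tool:
  steps:
    - {"x": 8,"y": -25,"z": 0,"yaw": 0}
    - {"x": 18,"y": -55,"z": -10,"yaw": 0}
    - {"x": 28,"y": -80,"z": -30,"yaw": 0}
    - {"x": 33,"y": -93,"z": -60,"yaw": 0}
    - {"x": 34,"y": -95,"z": -85,"yaw": 0}
    - {"x": 34,"y": -95,"z": -100,"yaw": 0}
    - {"x": 34,"y": -95,"z": -105,"yaw": 0}
    - {"x": 34,"y": -95,"z": -105,"yaw": 0}

```text
time: 28.2
ee_pos: [0.5839, -0.1776, 0.086]
tcp_rot: [-179.8, 0.1, -116.2]
wrist_force: [-0.2, 0.2, -0.7]
opening: 0.0108
```

```bash
python3 w.py w15
python3 - <<'E'
from h import *
p,d=camera("scene");cv2.imwrite("pics/scene15.png",cv2.resize(p[170:330,150:370],None,fx=3,fy=3,interpolation=2)[:,:,::-1])
p,d=camera("side");cv2.imwrite("pics/side15.png",cv2.resize(p[130:300,200:400],None,fx=3,fy=3,interpolation=2)[:,:,::-1])
E
```

```text
28.2 [ 0.5839 -0.1776  0.086 ] [-1.7982e+02  1.4000e-01 -1.1623e+02] 0.0108 [-0.2  0.2 -0.7]
yellow [243. 268.] (130, 145, 223, 230) [ 0.637  -0.1881] 0.0688
green [517. 377.] (496, 364, 37, 29) [ 0.4829 -0.0056] 0.0165
green [524. 355.] (459, 316, 112, 89) [ 0.4786 -0.0129] 0.042
grey [ 10. 423.] (0, 357, 41, 123) [ 1.0352 -0.174 ] 0.1037
grey [ 32. 347.] (0, 283, 82, 125) [ 0.8375 -0.2072] 0.0419
grey [ 92. 330.] (50, 276, 84, 107) [ 0.7644 -0.1972] 0.0329
grey [249. 313.] (168, 246, 131, 141) [ 0.648 -0.163] 0.0429
grey [613. 145.] (574, 101, 66, 94) [ 0.3534 -0.1561] 0.038
grey [421.  21.] (316, 0, 204, 61) [ 0.4552 -0.2909] 0.0435
grey [88. 38.] (53, 0, 83, 78) [ 0.648  -0.3762] 0.0255
```

View pics/scene15.png

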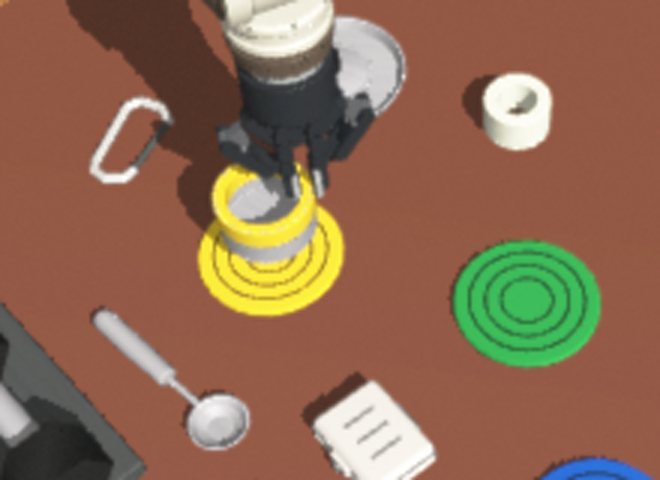

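View pics/side15.png

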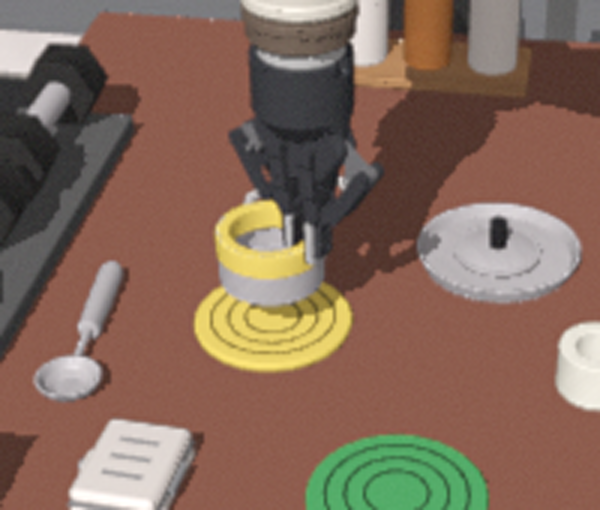

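View pics/w15.png

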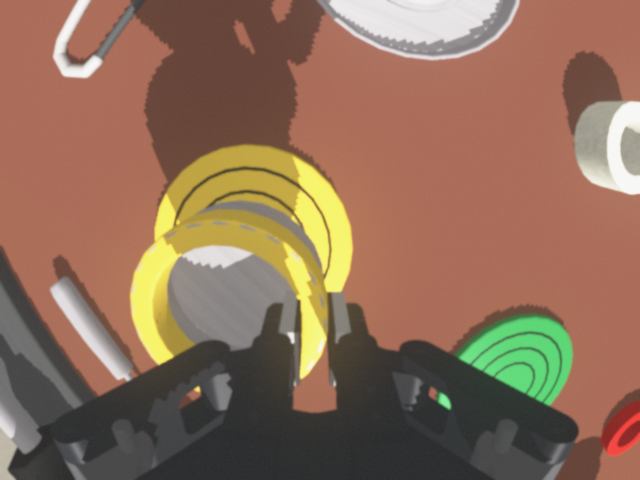

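The yellow tier hangs upright over its trivet in all three views, about 38 mm up. I lower it.

>>> servo_tool:
  steps:
    - {"x": 0,"y": 1,"z": -12,"yaw": 0}
    - {"x": 0,"y": 1,"z": -24,"yaw": 0}
    - {"x": 0,"y": 1,"z": -31,"yaw": 0}
    - {"x": 0,"y": 1,"z": -34,"yaw": 0}
    - {"x": 0,"y": 1,"z": -36,"yaw": 0}
    - {"x": 0,"y": 1,"z": -36,"yaw": 0}

```text
time: 29.1
ee_pos: [0.5843, -0.1768, 0.0509]
tcp_rot: [-179.7, 0.2, -116.2]
wrist_force: [0.5, -0.5, -1.2]
opening: 0.0103
```

>>> servo_tool:
  steps:
    - {"x": 0,"y": 0,"z": -1,"yaw": 0}
    - {"x": 0,"y": 0,"z": -2,"yaw": 0}
    - {"x": 0,"y": 0,"z": -2,"yaw": 0}

```text
time: 29.48
ee_pos: [0.5843, -0.1768, 0.0489]
tcp_rot: [-179.7, 0.2, -116.2]
wrist_force: [0.7, -0.5, -0.8]
opening: 0.0108
```

>>> servo_tool:
  steps:
    - {"x": 0,"y": 0,"z": -1,"yaw": 0}
    - {"x": 0,"y": 0,"z": -1.5,"yaw": 0}
    - {"x": 0,"y": 0,"z": -1.5,"yaw": 0}

```text
time: 29.85
ee_pos: [0.5845, -0.1769, 0.0481]
tcp_rot: [-179.7, 0.2, -116.2]
wrist_force: [-1.6, 0.7, 4.9]
opening: 0.0106
```

The force shows contact, so I release and lift straight up.

>>> servo_tool:
  steps:
    - {"x": 0,"y": 0,"z": 0,"yaw": 0}
    - {"x": 0,"y": 0,"z": 0,"yaw": 0}
    - {"x": 0,"y": 0,"z": 0,"yaw": 0}
    - {"x": 0,"y": 0,"z": 0,"yaw": 0}
    - {"x": 0,"y": 0,"z": 0,"yaw": 0}
    - {"x": 0,"y": 0,"z": 20,"yaw": 0}
    - {"x": 0,"y": 0,"z": 50,"yaw": 0}
    - {"x": 0,"y": 0,"z": 90,"yaw": 0}
    - {"x": 0,"y": 20,"z": 130,"yaw": 0}
    - {"x": -20,"y": 50,"z": 160,"yaw": 0}
    - {"x": -30,"y": 90,"z": 180,"yaw": 0}
    - {"x": -30,"y": 90,"z": 180,"yaw": 0}
  grip: 40

```text
time: 31.35
ee_pos: [0.5547, -0.0851, 0.2306]
tcp_rot: [-179.5, 0.2, -116.1]
wrist_force: [-0.0, -0.2, -0.4]
opening: 0.0401
```

```bash
python3 w.py w16|head -3
python3 - <<'E'
from h import *
p,d=camera("scene");cv2.imwrite("pics/scene16.png",cv2.resize(p[170:330,150:370],None,fx=3,fy=3,interpolation=2)[:,:,::-1])
E
```

```text
31.35 [ 0.5547 -0.0851  0.2306] [-179.48    0.24 -116.1 ] 0.0401 [-0.  -0.2 -0.4]
yellow [189. 149.] (156, 106, 80, 80) [ 0.6338 -0.1983] 0.0385
yellow [222. 142.] (150, 74, 123, 127) [ 0.6229 -0.1983] 0.0577
```

View pics/scene16.png

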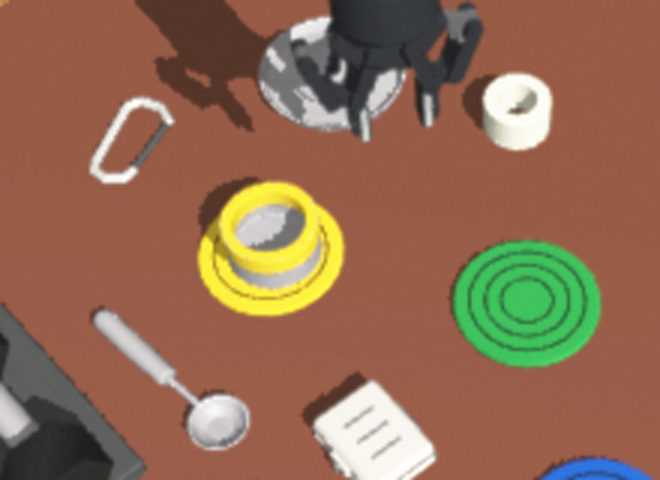

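View pics/w16.png

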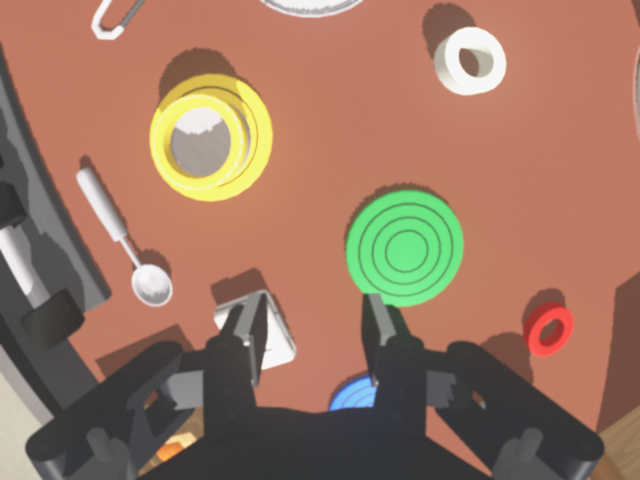

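The yellow tier stands on its trivet, released. I check its centring numerically.

```bash
cat > chk.py <<'E'
import sys
from h import *
c=sys.argv[1];T=np.float64(sys.argv[2].split(","));o=get_obs();p=np.load("last.npy")
def f(name,p,cs):
    m=mask(p,c,90)
    ct,hi=cv2.findContours(m,cv2.RETR_CCOMP,cv2.CHAIN_APPROX_NONE)
    for k,h in zip(ct,hi[0]):
        if len(k)<25: continue
        z=.008 if h[3]<0 else .058
        q=cs(k[:,0],z)[:,:2]
        if np.abs(q-T).max()>.15: continue
        a,r=fitc(q);e=np.abs(np.linalg.norm(q-a,axis=1)-r)
        if h[3]<0: # outer: keep only points near trivet radius
            for _ in range(5):
                s=np.abs(np.linalg.norm(q-a,axis=1)-.065)<.004
                if s.sum()>20:a,r=fitc(q[s])
        print(name,"hole@.058" if h[3]>=0 else "outer@.008",len(k),a.round(4),r.round(4),(a-T).round(4))
f("wrist",p,lambda k,z:wcast(k,z,o))
for n in("scene","side"):
    q,_=camera(n);f(n,q,lambda k,z:cast(n,k,z))
E
python3 chk.py yellow .618,-.193
python3 - <<'E'
from h import *
print(get_obs()["time"])
E
```

```text
wrist outer@.008 352 [ 0.6172 -0.1992] 0.0637 [-0.0008 -0.0062]
wrist hole@.058 40 [ 0.6442 -0.1678] 0.0061 [0.0262 0.0252]
wrist hole@.058 54 [ 0.6455 -0.1894] 0.0128 [0.0275 0.0036]
wrist hole@.058 85 [ 0.6065 -0.1755] 0.0212 [-0.0115  0.0175]
wrist hole@.058 47 [ 0.5803 -0.1822] 0.0064 [-0.0377  0.0108]
wrist hole@.058 135 [ 0.6018 -0.1878] 0.0325 [-0.0162  0.0052]
wrist hole@.058 186 [ 0.6124 -0.1931] 0.0293 [-0.0056 -0.0001]
scene outer@.008 129 [ 0.6232 -0.1964] 0.0639 [ 0.0052 -0.0034]
scene hole@.058 71 [ 0.6382 -0.1594] 0.032 [0.0202 0.0336]
scene hole@.058 56 [ 0.6237 -0.1869] 0.0277 [0.0057 0.0061]
side outer@.008 136 [ 0.6239 -0.2128] 0.0781 [ 0.0059 -0.0198]
side hole@.058 86 [ 0.602  -0.1259] 0.034 [-0.016   0.0671]
side hole@.058 52 [ 0.6136 -0.177 ] 0.0238 [-0.0044  0.016 ]
31.55
```

>>> servo_tool:
  steps:
    - {"x": -10,"y": 25,"z": 0,"yaw": 0}
    - {"x": -28,"y": 75,"z": 0,"yaw": 0}
    - {"x": -46,"y": 125,"z": 0,"yaw": 0}
    - {"x": -64,"y": 175,"z": 0,"yaw": 0}
    - {"x": -82,"y": 225,"z": -10,"yaw": 0}
    - {"x": -100,"y": 275,"z": -20,"yaw": 0}
    - {"x": -118,"y": 325,"z": -30,"yaw": 0}
    - {"x": -135,"y": 370,"z": -40,"yaw": 0}
    - {"x": -145,"y": 395,"z": -50,"yaw": 0}
    - {"x": -150,"y": 406,"z": -50,"yaw": 0}
    - {"x": -150,"y": 406,"z": -50,"yaw": 0}
    - {"x": -150,"y": 406,"z": -50,"yaw": 0}

```text
time: 33.05
ee_pos: [0.4051, 0.3177, 0.1776]
tcp_rot: [-179.7, 0.1, -116.3]
wrist_force: [-0.4, 0.5, -0.2]
opening: 0.04
```

```bash
python3 w.py w17|head -1; python3 ring.py green .095;python3 ring.py green .085
```

```text
33.05 [0.4051 0.3177 0.1776] [-1.7972e+02  1.4000e-01 -1.1634e+02] 0.04 [-0.4  0.5 -0.2]
green 782 [249. 245.] [0.4405 0.3004] 0.0401 rms 0.0036
green 782 [249. 245.] [0.4435 0.3025] 0.0419 rms 0.0037
```

View pics/w17.png

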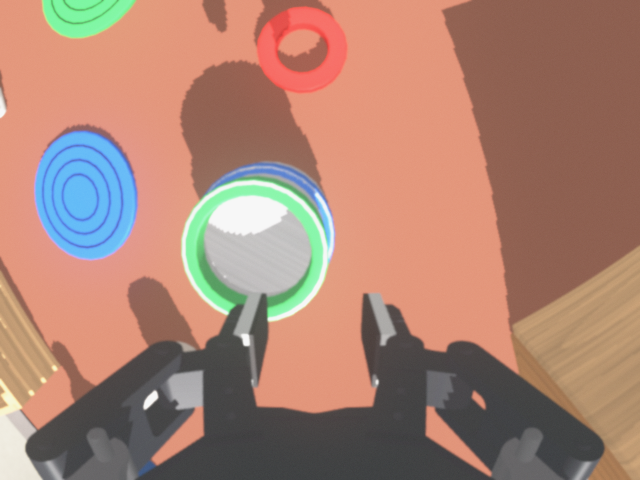

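The green ring is at (255,250) with its right wall at column 315, between the jaws, and its centre is unchanged. I descend and pinch.

>>> servo_tool:
  steps:
    - {"x": -1,"y": 3,"z": -25,"yaw": 0}
    - {"x": -1,"y": 3,"z": -50,"yaw": 0}
    - {"x": -1,"y": 3,"z": -70,"yaw": 0}
    - {"x": -1,"y": 3,"z": -85,"yaw": 0}
    - {"x": -1,"y": 3,"z": -92,"yaw": 0}
    - {"x": -1,"y": 3,"z": -92,"yaw": 0}

```text
time: 33.85
ee_pos: [0.4043, 0.3205, 0.0857]
tcp_rot: [-179.7, 0.1, -116.4]
wrist_force: [-0.4, 0.3, -0.0]
opening: 0.0403
```

>>> servo_tool:
  steps:
    - {"x": 0,"y": 0,"z": 0,"yaw": 0}
    - {"x": 0,"y": 0,"z": 0,"yaw": 0}
    - {"x": 0,"y": 0,"z": 0,"yaw": 0}
    - {"x": 0,"y": 0,"z": 0,"yaw": 0}
    - {"x": 0,"y": 0,"z": 0,"yaw": 0}
    - {"x": 0,"y": 0,"z": 0,"yaw": 0}
  grip: 3

```text
time: 34.6
ee_pos: [0.4045, 0.3208, 0.0866]
tcp_rot: [-179.7, 0.2, -116.4]
wrist_force: [-0.5, 0.9, 4.2]
opening: 0.0084
```

>>> servo_tool:
  steps:
    - {"x": 0,"y": 0,"z": 2,"yaw": 0}
    - {"x": 0,"y": 0,"z": 6,"yaw": 0}
    - {"x": 0,"y": 0,"z": 12,"yaw": 0}
    - {"x": 0,"y": 0,"z": 20,"yaw": 0}
    - {"x": 0,"y": 0,"z": 30,"yaw": 0}
    - {"x": 0,"y": 0,"z": 40,"yaw": 0}
    - {"x": 0,"y": 0,"z": 40,"yaw": 0}

```text
time: 35.48
ee_pos: [0.4049, 0.3212, 0.1278]
tcp_rot: [-179.6, 0.3, -116.4]
wrist_force: [-0.1, 0.6, -1.0]
opening: 0.0088
```

```bash
python3 w.py w18|head -1
python3 - <<'E'
from h import *
o=get_obs()
p,d=camera("side")
P=proj("side",[o["ee_pos"]-[0,0,.022]])[0];x,y=map(int,P);p=cv2.resize(p[max(0,y-80):y+100,x-110:x+110],None,fx=3,fy=3,interpolation=2)
cv2.imwrite(f"pics/side18.png",p[:,:,::-1])
E
```

```text
35.475 [0.4049 0.3212 0.1278] [-179.65    0.31 -116.36] 0.0088 [-0.1  0.6 -1. ]
```

View pics/side18.png

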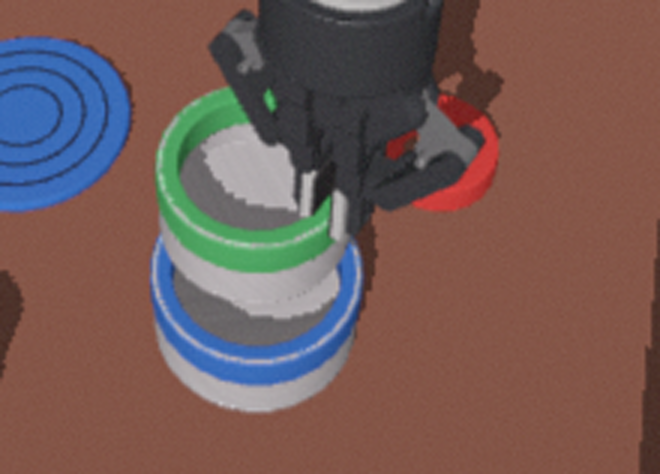

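The green tier is lifted level and the blue one stays put. On to the green trivet.

>>> servo_tool:
  steps:
    - {"x": 0,"y": -3,"z": 15,"yaw": 0}
    - {"x": 2,"y": -18,"z": 30,"yaw": 0}
    - {"x": 8,"y": -50,"z": 30,"yaw": 0}
    - {"x": 14,"y": -90,"z": 30,"yaw": 0}
    - {"x": 20,"y": -132,"z": 30,"yaw": 0}
    - {"x": 26,"y": -174,"z": 30,"yaw": 0}
    - {"x": 32,"y": -214,"z": 30,"yaw": 0}
    - {"x": 38,"y": -250,"z": 30,"yaw": 0}
    - {"x": 42,"y": -278,"z": 20,"yaw": 0}
    - {"x": 45,"y": -295,"z": 0,"yaw": 0}
    - {"x": 46,"y": -303,"z": -20,"yaw": 0}
    - {"x": 46,"y": -303,"z": -40,"yaw": 0}

```text
time: 37.08
ee_pos: [0.4506, 0.0164, 0.0872]
tcp_rot: [-179.6, 0.2, -116.5]
wrist_force: [-0.4, 0.4, -0.9]
opening: 0.0083
```

>>> servo_tool:
  steps:
    - {"x": 0,"y": 0,"z": 0,"yaw": 0}
    - {"x": 0,"y": 0,"z": 0,"yaw": 0}

```text
time: 37.33
ee_pos: [0.451, 0.0161, 0.0886]
tcp_rot: [-179.5, 0.3, -116.5]
wrist_force: [0.2, -0.0, -0.7]
opening: 0.0085
```

```bash
python3 w.py w19|head -1
python3 - <<'E'
from h import *
p,d=camera("scene");cv2.imwrite("pics/scene19.png",cv2.resize(p[180:340,220:440],None,fx=3,fy=3,interpolation=2)[:,:,::-1])
p,d=camera("side");cv2.imwrite("pics/side19.png",cv2.resize(p[180:350,230:430],None,fx=3,fy=3,interpolation=2)[:,:,::-1])
E
```

```text
37.325 [0.451  0.0161 0.0886] [-179.54    0.28 -116.47] 0.0085 [ 0.2 -0.  -0.7]
```

View pics/scene19.png

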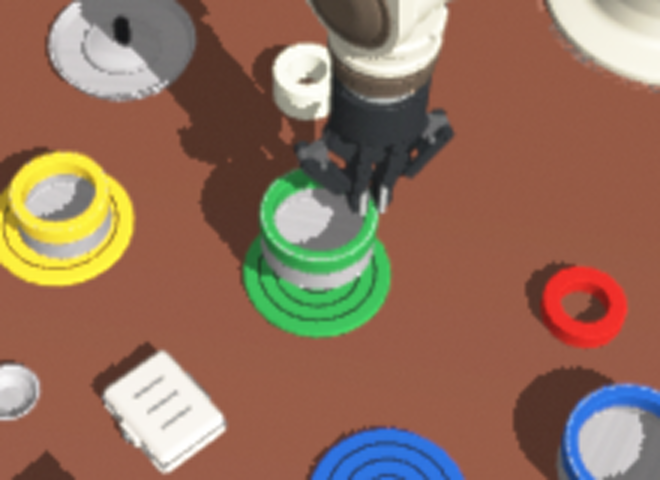

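View pics/side19.png

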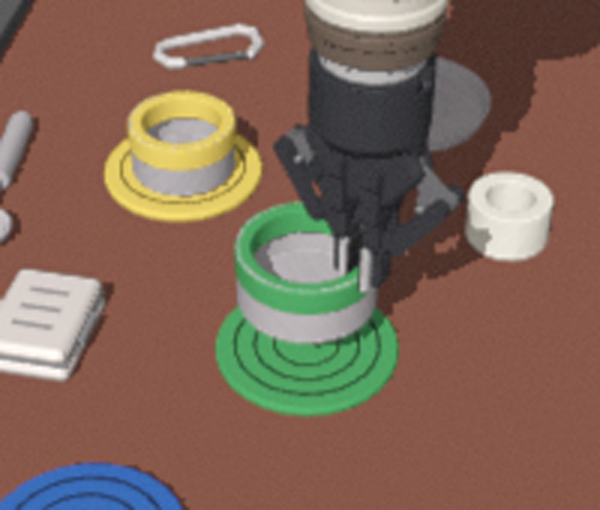

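The green tier is upright above its trivet and the yellow one stands centred on its own. I lower it.

>>> servo_tool:
  steps:
    - {"x": 0,"y": 2,"z": -12,"yaw": 0}
    - {"x": 0,"y": 2,"z": -24,"yaw": 0}
    - {"x": 0,"y": 2,"z": -32,"yaw": 0}
    - {"x": 0,"y": 2,"z": -36,"yaw": 0}
    - {"x": 0,"y": 2,"z": -38,"yaw": 0}
    - {"x": 0,"y": 2,"z": -38,"yaw": 0}

```text
time: 38.22
ee_pos: [0.4512, 0.0184, 0.0504]
tcp_rot: [-179.5, 0.3, -116.4]
wrist_force: [0.8, -0.3, -0.6]
opening: 0.0087
```

>>> servo_tool:
  steps:
    - {"x": 0,"y": 0,"z": -1,"yaw": 0}
    - {"x": 0,"y": 0,"z": -2,"yaw": 0}
    - {"x": 0,"y": 0,"z": -2,"yaw": 0}

```text
time: 38.6
ee_pos: [0.4516, 0.0184, 0.0496]
tcp_rot: [-179.5, 0.3, -116.4]
wrist_force: [-2.9, 0.6, 7.3]
opening: 0.0087
```

Contact. I release and retreat.

>>> servo_tool:
  steps:
    - {"x": 0,"y": 0,"z": 0,"yaw": 0}
    - {"x": 0,"y": 0,"z": 0,"yaw": 0}
    - {"x": 0,"y": 0,"z": 0,"yaw": 0}
    - {"x": 0,"y": 0,"z": 0,"yaw": 0}
    - {"x": 0,"y": 0,"z": 0,"yaw": 0}
    - {"x": 0,"y": 0,"z": 20,"yaw": 0}
    - {"x": 0,"y": 0,"z": 50,"yaw": 0}
    - {"x": 0,"y": 0,"z": 90,"yaw": 0}
    - {"x": 0,"y": 40,"z": 130,"yaw": 0}
    - {"x": -10,"y": 90,"z": 140,"yaw": 0}
    - {"x": -20,"y": 140,"z": 140,"yaw": 0}
    - {"x": -20,"y": 140,"z": 140,"yaw": 0}
  grip: 40

```text
time: 40.1
ee_pos: [0.4309, 0.161, 0.1896]
tcp_rot: [-179.5, 0.4, -116.2]
wrist_force: [0.0, -0.0, -0.2]
opening: 0.0398
```

>>> servo_tool:
  steps:
    - {"x": -8,"y": 50,"z": -15,"yaw": 0}
    - {"x": -16,"y": 100,"z": -35,"yaw": 0}
    - {"x": -24,"y": 140,"z": -55,"yaw": 0}
    - {"x": -32,"y": 165,"z": -55,"yaw": 0}
    - {"x": -33,"y": 166,"z": -55,"yaw": 0}
    - {"x": -33,"y": 166,"z": -55,"yaw": 0}

```text
time: 40.85
ee_pos: [0.3983, 0.3263, 0.1347]
tcp_rot: [-179.5, 0.3, -116.2]
wrist_force: [1.0, -0.0, 0.2]
opening: 0.0401
```

```bash
python3 w.py w20|head -1; python3 ring.py blue .05;python3 ring.py blue .042
python3 - <<'E'
from h import *
p,d=camera("scene");cv2.imwrite("pics/scene20.png",cv2.resize(p[180:340,220:440],None,fx=3,fy=3,interpolation=2)[:,:,::-1])
E
```

```text
40.85 [0.3983 0.3263 0.1347] [-179.46    0.34 -116.22] 0.0401 [ 1.  -0.   0.2]
blue 834 [237. 235.] [0.4411 0.3012] 0.0466 rms 0.0051
blue 216 [280. 181.] [0.4385 0.3002] 0.051 rms 0.0006
blue 834 [237. 235.] [0.4438 0.3026] 0.0483 rms 0.0053
blue 216 [280. 181.] [0.4411 0.3016] 0.0528 rms 0.0007
```

View pics/scene20.png

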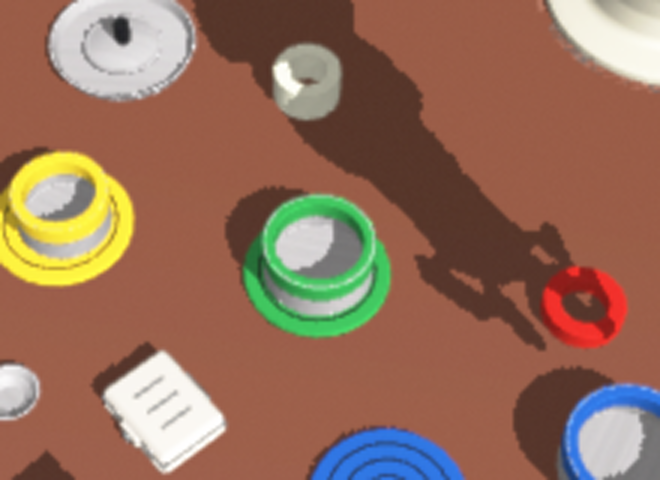

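View pics/w20.png

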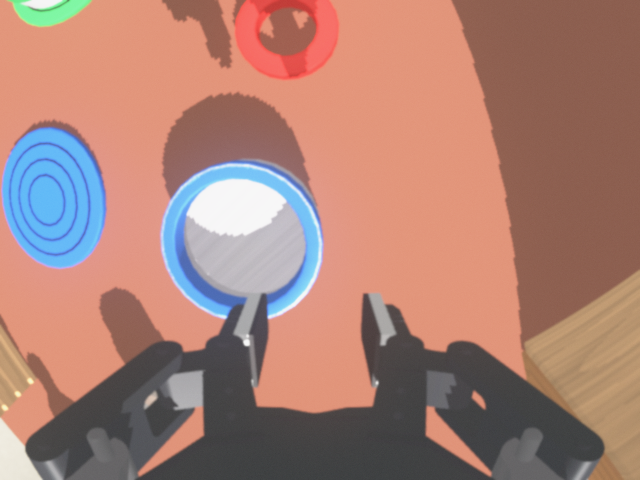

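The green tier stands centred on its trivet. The blue ring is at (240,240) with its right wall at column 310, between the jaws.

>>> servo_tool:
  steps:
    - {"x": 0.5,"y": -2,"z": -25,"yaw": 0}
    - {"x": 0.5,"y": -2,"z": -50,"yaw": 0}
    - {"x": 0.5,"y": -2,"z": -70,"yaw": 0}
    - {"x": 0.5,"y": -2,"z": -85,"yaw": 0}
    - {"x": 0.5,"y": -2,"z": -93,"yaw": 0}
    - {"x": 0.5,"y": -2,"z": -93,"yaw": 0}

```text
time: 41.7
ee_pos: [0.399, 0.3238, 0.0418]
tcp_rot: [-179.5, 0.3, -116.3]
wrist_force: [-1.2, 0.3, 0.6]
opening: 0.04
```

>>> servo_tool:
  steps:
    - {"x": 0,"y": 0,"z": 0,"yaw": 0}
    - {"x": 0,"y": 0,"z": 0,"yaw": 0}
    - {"x": 0,"y": 0,"z": 0,"yaw": 0}
    - {"x": 0,"y": 0,"z": 0,"yaw": 0}
    - {"x": 0,"y": 0,"z": 0,"yaw": 0}
    - {"x": 0,"y": 0,"z": 0,"yaw": 0}
  grip: 3

```text
time: 42.45
ee_pos: [0.3993, 0.3242, 0.0427]
tcp_rot: [-179.4, 0.4, -116.3]
wrist_force: [-0.6, -0.4, 5.7]
opening: 0.0097
```

>>> servo_tool:
  steps:
    - {"x": 0,"y": 0,"z": 2,"yaw": 0}
    - {"x": 0,"y": 0,"z": 6,"yaw": 0}
    - {"x": 0,"y": 0,"z": 12,"yaw": 0}
    - {"x": 0,"y": 0,"z": 20,"yaw": 0}
    - {"x": 0,"y": 0,"z": 30,"yaw": 0}
    - {"x": 0,"y": 0,"z": 40,"yaw": 0}
    - {"x": 0,"y": 0,"z": 40,"yaw": 0}

```text
time: 43.32
ee_pos: [0.3998, 0.3246, 0.0839]
tcp_rot: [-179.4, 0.5, -116.3]
wrist_force: [-0.1, -0.2, -1.7]
opening: 0.01
```

```bash
python3 w.py w21|head -1
python3 - <<'E'
from h import *
o=get_obs()
p,d=camera("side")
P=proj("side",[o["ee_pos"]-[0,0,.022]])[0];x,y=map(int,P);p=cv2.resize(p[max(0,y-80):y+100,x-110:x+110],None,fx=3,fy=3,interpolation=2)
cv2.imwrite(f"pics/side21.png",p[:,:,::-1])
E
```

```text
43.325 [0.3998 0.3246 0.0839] [-179.39    0.52 -116.28] 0.01 [-0.1 -0.2 -1.7]
```

View pics/side21.png

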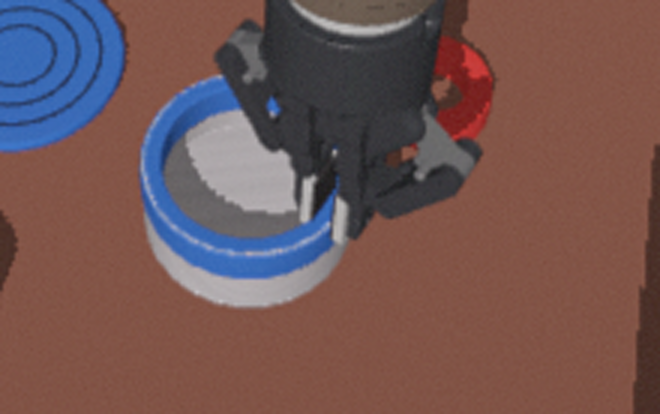

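The blue tier is lifted level. On to the blue trivet.

>>> servo_tool:
  steps:
    - {"x": 3,"y": -2,"z": 12,"yaw": 0}
    - {"x": 15,"y": -11,"z": 20,"yaw": 0}
    - {"x": 40,"y": -28,"z": 20,"yaw": 0}
    - {"x": 70,"y": -50,"z": 20,"yaw": 0}
    - {"x": 100,"y": -71,"z": 20,"yaw": 0}
    - {"x": 128,"y": -91,"z": 20,"yaw": 0}
    - {"x": 147,"y": -104,"z": 12,"yaw": 0}
    - {"x": 155,"y": -110,"z": 4,"yaw": 0}
    - {"x": 155,"y": -110,"z": 0,"yaw": 0}
    - {"x": 155,"y": -110,"z": 0,"yaw": 0}

```text
time: 44.68
ee_pos: [0.5534, 0.2147, 0.0822]
tcp_rot: [-179.5, 0.4, -116.2]
wrist_force: [-0.3, 0.2, -1.6]
opening: 0.0101
```

```bash
python3 w.py w22|head -1
python3 - <<'E'
from h import *
p,d=camera("scene");cv2.imwrite("pics/scene22.png",cv2.resize(p[260:420,240:460],None,fx=3,fy=3,interpolation=2)[:,:,::-1])
p,d=camera("side");cv2.imwrite("pics/side22.png",cv2.resize(p[250:420,170:370],None,fx=3,fy=3,interpolation=2)[:,:,::-1])
E
```

```text
44.675 [0.5534 0.2147 0.0822] [-179.48    0.39 -116.23] 0.0101 [-0.3  0.2 -1.6]
```

View pics/scene22.png

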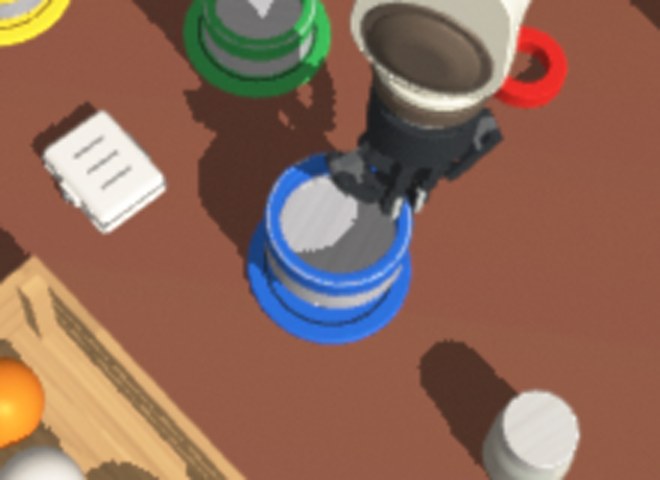

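View pics/side22.png

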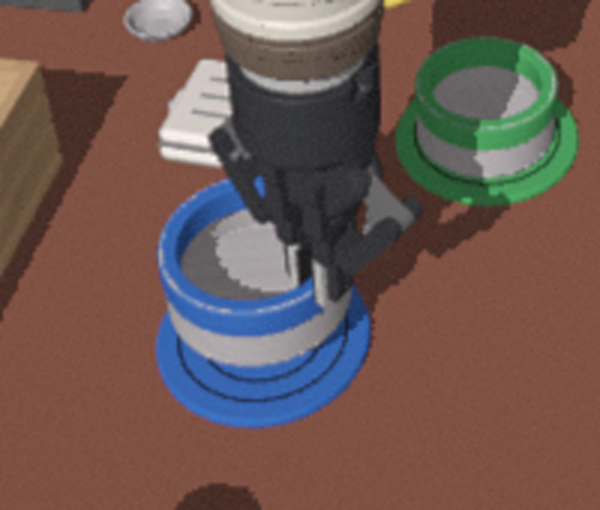

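The blue tier is upright over its trivet, about 31 mm up. I lower it.

>>> servo_tool:
  steps:
    - {"x": 1.5,"y": -0.5,"z": -10,"yaw": 0}
    - {"x": 1.5,"y": -0.5,"z": -20,"yaw": 0}
    - {"x": 1.5,"y": -0.5,"z": -26,"yaw": 0}
    - {"x": 1.5,"y": -0.5,"z": -29,"yaw": 0}
    - {"x": 1.5,"y": -0.5,"z": -30,"yaw": 0}
    - {"x": 1.5,"y": -0.5,"z": -30,"yaw": 0}

```text
time: 45.58
ee_pos: [0.5556, 0.2144, 0.0533]
tcp_rot: [-179.4, 0.5, -116.2]
wrist_force: [0.2, 0.4, -2.0]
opening: 0.0099
```

>>> servo_tool:
  steps:
    - {"x": 0,"y": 0,"z": -1,"yaw": 0}
    - {"x": 0,"y": 0,"z": -2,"yaw": 0}
    - {"x": 0,"y": 0,"z": -2,"yaw": 0}

```text
time: 45.95
ee_pos: [0.5556, 0.2144, 0.0513]
tcp_rot: [-179.4, 0.5, -116.2]
wrist_force: [0.1, -0.1, -2.5]
opening: 0.0099
```

>>> servo_tool:
  steps:
    - {"x": 0,"y": 0,"z": -1,"yaw": 0}
    - {"x": 0,"y": 0,"z": -1.5,"yaw": 0}
    - {"x": 0,"y": 0,"z": -1.5,"yaw": 0}

```text
time: 46.32
ee_pos: [0.5556, 0.2144, 0.0507]
tcp_rot: [-179.4, 0.5, -116.2]
wrist_force: [-2.5, -1.1, 5.7]
opening: 0.0099
```

Contact. I release and rise straight up, then clear.

>>> servo_tool:
  steps:
    - {"x": 0,"y": 0,"z": 0,"yaw": 0}
    - {"x": 0,"y": 0,"z": 0,"yaw": 0}
    - {"x": 0,"y": 0,"z": 0,"yaw": 0}
    - {"x": 0,"y": 0,"z": 0,"yaw": 0}
    - {"x": 0,"y": 0,"z": 0,"yaw": 0}
    - {"x": 0,"y": 0,"z": 20,"yaw": 0}
    - {"x": 0,"y": 0,"z": 50,"yaw": 0}
    - {"x": 0,"y": 0,"z": 90,"yaw": 0}
    - {"x": -40,"y": 20,"z": 140,"yaw": 0}
    - {"x": -90,"y": 40,"z": 180,"yaw": 0}
    - {"x": -140,"y": 60,"z": 200,"yaw": 0}
    - {"x": -140,"y": 60,"z": 200,"yaw": 0}
  grip: 40

```text
time: 47.82
ee_pos: [0.4138, 0.2758, 0.2538]
tcp_rot: [-179.3, 0.7, -116.0]
wrist_force: [0.5, -0.1, -0.2]
opening: 0.0397
```

>>> servo_tool:
  steps:
    - {"x": 0,"y": 0,"z": 0,"yaw": 0}
    - {"x": 0,"y": 0,"z": 0,"yaw": 0}
    - {"x": 0,"y": 0,"z": 0,"yaw": 0}
    - {"x": 0,"y": 0,"z": 0,"yaw": 0}

```text
time: 48.32
ee_pos: [0.4142, 0.2754, 0.2531]
tcp_rot: [-179.3, 0.7, -116.1]
wrist_force: [-1.4, -0.1, 1.8]
opening: 0.0402
```

```bash
python3 w.py w23|head -1
python3 - <<'E'
from h import *
T={"yellow":(.6195,-.1938),"green":(.4904,-.0004),"blue":(.6006,.193)}
R={"yellow":.043,"green":.049,"blue":.055}
for n in("scene","side"):
    p,d=camera(n);X=pts3(n,d);cv2.imwrite(f"pics/{n}23.png",p[:,:,::-1])
    for c in T:
        q=X-[*T[c],0];r=np.hypot(q[...,0],q[...,1])
        s=(d>0)&(r<.08)&(mask(p,c,90)>0)&(X[...,2]>.0545)&(X[...,2]<.068)   # ring top face
        a,rr=fitc(X[s][:,:2])
        t=(d>0)&(r<.085)&(mask(p,c,90)>0)&(X[...,2]<.016)
        k=max(cv2.findContours(t.astype(np.uint8)*255,cv2.RETR_EXTERNAL,cv2.CHAIN_APPROX_NONE)[0],key=len)
        qq=cast(n,k[:,0],.008)[:,:2];b=np.float64(T[c])
        for _ in range(6):
            w=np.abs(np.linalg.norm(qq-b,axis=1)-.064)<.005;b,br=fitc(qq[w])
        A=np.c_[X[s][:,:2],np.ones(s.sum())];co=np.linalg.lstsq(A,X[s][:,2],rcond=None)[0]
        print(n,c,"ring",s.sum(),a.round(4),rr.round(4),"trivet",b.round(4),br.round(4),"d_mm",((a-b)*1e3).round(1),"z",X[s][:,2].mean().round(4))
E
```

```text
48.325 [0.4142 0.2754 0.2531] [-179.29    0.67 -116.1 ] 0.0402 [-1.4 -0.1  1.8]
scene yellow ring 322 [ 0.6213 -0.1916] 0.0377 trivet [ 0.6235 -0.1956] 0.0637 d_mm [-2.2  4. ] z 0.0576
scene green ring 331 [4.944e-01 2.000e-04] 0.043 trivet [ 0.4937 -0.0011] 0.0633 d_mm [0.7 1.3] z 0.0577
scene blue ring 581 [0.6026 0.1926] 0.0494 trivet [0.6037 0.1931] 0.0631 d_mm [-1.1 -0.5] z 0.0576
side yellow ring 250 [ 0.6177 -0.191 ] 0.0374 trivet [ 0.6186 -0.1907] 0.0641 d_mm [-0.9 -0.2] z 0.0568
side green ring 175 [0.4897 0.001 ] 0.0434 trivet [0.4891 0.0034] 0.0634 d_mm [ 0.6 -2.4] z 0.0568
side blue ring 705 [0.5996 0.1934] 0.0488 trivet [0.5985 0.1965] 0.0631 d_mm [ 1.  -3.1] z 0.0567
```

View pics/scene23.png

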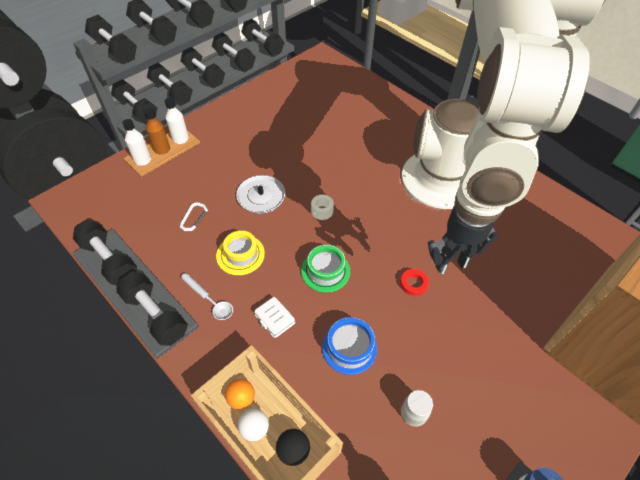

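View pics/side23.png

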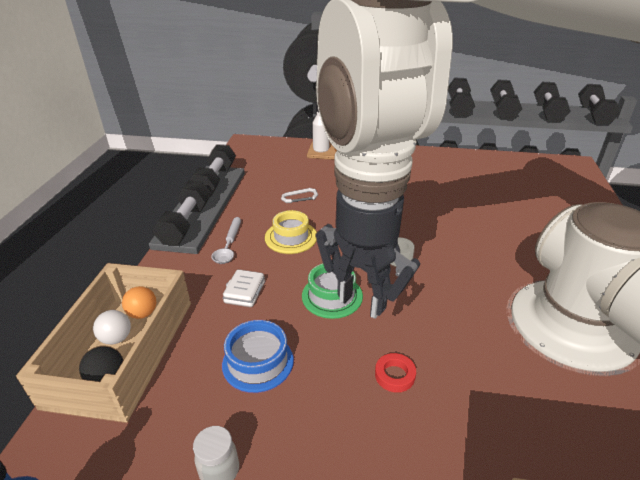

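The scene view shows the lid on the plate (261,195) and the tiers on their trivets at (240,252), (326,270) and (350,345). The jar and case have not moved, and the arm is clear. All three tiers are within 5 mm of their trivet centres, with rims at the expected 58 mm, so I hand in.

```bash
python3 -c "
from workcell import *
job_done();print(get_obs()['time'])"
```

```text
the job is handed in; nothing more can be done
the job is handed in; nothing more can be done
```

The tiffin is laid out and handed in at about 48 s: the lid knob up on the plate, then the yellow, green and blue tiers each upright on the trivet of its own colour. Each piece was lowered until the wrist force showed contact, then let go.

**Last checks on the tiers:** each axis was within 5 mm of its trivet's centre in both fixed cameras (15 mm allowed). Rims were at 57–58 mm, as expected for tiers standing on the trivets.

**Lid, jar and case:** I judged these by eye only. The lid looked centred and flat. The jar and the mouthguard case looked unmoved.

**What went wrong or disagreed:**
- Early on, the last joint hit its limit and left the tool tilted by 3.5°. I undid this high above the table before grasping anything. It was 0.2° at the first grasp and had crept up to about 1° by the end.
- The cameras disagreed on positions by up to about 8 mm, so I worked from blended values.
- My first numeric check of the yellow tier was too noisy to use; the later depth check replaced it.
- The gripper read 12.7 mm on the 16 mm knob, but the hold was firm.

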